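# Pack a loose radio tight in its shelf tray with packers and a wedge

## Task

The radio in the shelf tray can shift sideways between the fixed cheek and the slotted side angle. Drop flat packers end-down into the gap between the radio and the side angle, near its middle, as many as it takes for the taper wedge to bind well down in the gap without reaching the floor, then put the wedge in thin end down and press it with a firm hand until radio, packers and wedge are tight between cheek and angle. Finish while still holding the wedge down under pressure so the angle's screws can be tightened; do not tip the radio or force it hard, and leave the other things on the bench where they are.

Things in the scene. Friction and masses are not known exactly. Their poses are not given: they have to be found in the camera images.
- tray: Fixed grey shelf tray, 210 mm in its x, 260 mm in its y, with an 18 mm high lip (4 mm thick) at both x ends. Origin on its underside; its floor is 6 mm thick, so the floor's top is at z = 6 mm. The radio, the fixed cheek and the side angle stand on the floor; the gap to be packed lies between radio and side angle and is open above and at both x ends.
- cheek: Fixed steel cheek on the tray, 160 mm along the tray's x, 60 mm high above the tray floor, at the radio's -y side. Origin on the tray floor in the middle of its inner face, which looks along the tray's +y towards the radio.
- side_angle: Slotted steel side angle screwed to the tray at the radio's +y side (its place differs; it does not move). Upright leaf 130 mm along the tray's x, 60 mm high above the tray floor, 5 mm thick; a flat foot leaf with screws runs 36 mm to +y. Origin on the tray floor in the middle of the inner face, which looks along -y towards the radio; axes parallel to the tray's.
- radio: Black finned radio module, 150 mm in x (plus connectors on its -x end), 120 mm in y, 60 mm high, about 0.9 kg, side faces plain and upright. Loose on the tray floor, with 0.5 to 2.5 mm of play to the cheek. Origin in the middle of its underside. Room between cheek and side angle less the radio's 120 mm: 16.8 to 24.2 mm.
- packer1: White nylon flat packer 1: a strip 30 mm wide (x), 6 mm thick (y), 72 mm tall (z), 18 g, slippery. Stands end-down in a slot of the wooden block, its top 40 mm above the block. Origin in the middle of its lower end. All three are alike; use as many as the gap needs.
- packer2: White nylon flat packer 2: a strip 30 mm wide (x), 6 mm thick (y), 72 mm tall (z), 18 g, slippery. Stands end-down in a slot of the wooden block, its top 40 mm above the block. Origin in the middle of its lower end. All three are alike; use as many as the gap needs.
- packer3: White nylon flat packer 3: a strip 30 mm wide (x), 6 mm thick (y), 72 mm tall (z), 18 g, slippery. Stands end-down in a slot of the wooden block, its top 40 mm above the block. Origin in the middle of its lower end. All three are alike; use as many as the gap needs.
- wedge: White nylon taper wedge, 30 mm wide (x), 90 mm tall (z), 45 g, slippery; 3 mm thick at the thin lower end, 21 mm at the thick top (1 in 5). Its +y face is flat and upright (y = +1.5 mm), its -y face slopes (y = -1.5 mm below, -19.5 mm at the top). Origin in the middle of the thin end, which points down. It stands thin end down in its own small wooden block, its top 58 mm above the block.
- wedge_top (a point): Middle of the wedge's top face, 30 x 21 mm, 90 mm above its origin.
- rack: Fixed wooden block, 50 mm (x) x 112 mm (y) x 40 mm high, with three slots 34 mm apart along y, each 32 mm deep and 31.6 x 7.6 mm, for the packers. Origin in the middle of its underside.
- wedge_block: Fixed wooden block 50 x 50 x 40 mm with one 32 mm deep slot that holds the wedge. Origin in the middle of its underside.
- ferrite: Bystander: black clip-on ferrite core, 36 x 19 x 19 mm. Origin at its underside.
- arrestor: Bystander: metal surge arrestor, block 58 x 34 x 34 mm with a coaxial connector at each end. Origin at its underside.
- plug_hood: Bystander: grey connector hood, 55 x 36 x 15 mm. Origin at its underside.
- tape: Bystander: roll of tape lying flat, 90 mm across, 25 mm high. Origin at its underside.
- screwdriver: Bystander: screwdriver lying flat, about 170 mm long. Origin at its underside.
- screw_jar: Bystander: small jar of screws, 54 mm across, 65 mm high. Origin at its underside.
- meter: Bystander: hand multimeter lying flat, 150 x 75 x 36 mm. Origin at its underside.

How it is judged (in metres and radians):
At the end, for the whole second after the job is handed in: 1+ packers stand on the tray floor in the gap (foot within 6 mm, tilt < 0.25 rad), the rest in their block or off the tray; wedge upright in the gap, 8 mm deep or more, off the floor, at rest; radio flat, cheek and angle loaded by over 3 N, fingers on the wedge with over 4 N (((x of packer1 in the frame of tray between -0.06 and 0.06 m and y of packer1 in the frame of side_angle between -0.026 and 0 m and z of packer1 in the frame of tray below 0.012 m and angle between packer1's own z axis and vertical below 0.25 rad) or (x of packer2 in the frame of tray between -0.06 and 0.06 m and y of packer2 in the frame of side_angle between -0.026 and 0 m and z of packer2 in the frame of tray below 0.012 m and angle between packer2's own z axis and vertical below 0.25 rad) or (x of packer3 in the frame of tray between -0.06 and 0.06 m and y of packer3 in the frame of side_angle between -0.026 and 0 m and z of packer3 in the frame of tray below 0.012 m and angle between packer3's own z axis and vertical below 0.25 rad)) and ((x of packer1 in the frame of tray between -0.06 and 0.06 m and y of packer1 in the frame of side_angle between -0.026 and 0 m and z of packer1 in the frame of tray below 0.012 m and angle between packer1's own z axis and vertical below 0.25 rad) or horizontal distance between packer1 and rack below 0.07 m or (x of packer1 in the frame of tray above 0.105 m or x of packer1 in the frame of tray below -0.105 m or y of packer1 in the frame of tray above 0.16 m or y of packer1 in the frame of tray below -0.1 m)) and ((x of packer2 in the frame of tray between -0.06 and 0.06 m and y of packer2 in the frame of side_angle between -0.026 and 0 m and z of packer2 in the frame of tray below 0.012 m and angle between packer2's own z axis and vertical below 0.25 rad) or horizontal distance between packer2 and rack below 0.07 m or (x of packer2 in the frame of tray above 0.105 m or x of packer2 in the frame of tray below -0.105 m or y of packer2 in the frame of tray above 0.16 m or y of packer2 in the frame of tray below -0.1 m)) and ((x of packer3 in the frame of tray between -0.06 and 0.06 m and y of packer3 in the frame of side_angle between -0.026 and 0 m and z of packer3 in the frame of tray below 0.012 m and angle between packer3's own z axis and vertical below 0.25 rad) or horizontal distance between packer3 and rack below 0.07 m or (x of packer3 in the frame of tray above 0.105 m or x of packer3 in the frame of tray below -0.105 m or y of packer3 in the frame of tray above 0.16 m or y of packer3 in the frame of tray below -0.1 m)) and x of wedge in the frame of tray between -0.06 and 0.06 m and y of wedge in the frame of side_angle between -0.026 and 0 m and z of wedge in the frame of tray between 0.008 and 0.058 m and angle between wedge's own z axis and vertical below 0.25 rad and linear speed of each of wedge, radio below 0.01 m/s and contact force between radio and cheek above 3 N and contact force between side_angle and anything else above 3 N and contact force between the fingers and wedge above 4 N and angle between radio's own z axis and vertical below 0.05 rad); the arm keeps its last pose, push and grip.
It fails at once if another thing on the bench is moved by more than 30 mm (distance of any of ferrite, arrestor, plug_hood, tape, screwdriver, screw_jar, meter from where it was at the start of the episode above 0.03 m).
It fails at once if the radio is tipped more than 0.15 rad (angle between radio's own z axis and vertical above 0.15 rad).
It fails at once if the radio is forced against the cheek with more than 150 N (contact force between radio and cheek above 150 N).
It also fails if it takes over 72 s, if anything falls off the work surface, if the arm or the gripper's body presses on something with over 40 N, if the wrist force passes 120 N, or if a joint passes its speed limit or range.

## Robot

A 6-joint arm with a two-finger parallel gripper is mounted at the origin on the work surface. World frame = base frame: x ahead of the robot, y to its left, z up, the work surface at z = 0. Lengths are in mm, angles in rad, forces in N, time in s.
With the tool pointing down it reaches from about 275 to 750 mm from the base axis. Payload 10.2 kg.
Tool frame: the origin (TCP) lies at the very end of the fingers, on their centre line; the grasp point (between the pads) lies 19 mm behind it; z points along the fingers, y is the direction in which the jaws open and shut (so a half turn about z gives the same grasp; the last joint's range is limited). The gripper opens to 85 mm and grips with 20 to 120 N. Pads are 22 mm wide; open, the fingers measure 114 mm over their backs; the gripper's body (76 mm by 85 mm) begins 54 mm behind the grasp point. The pads swing forward as they close: fully open they stand 13 mm farther back than shut.
Start: joints at [0.969, 0.313, 1.498, -0, 1.331, -0.223], TCP at [194.161, 487.783, 231.294] pointing down, gripper open.
Joint ranges: [-2.94, 2.94], [-0.97, 2.17], [0.19, 2.56], [-1.23, 4.37], [0.02, 3.11], [-2.88, 2.88]. Speed limits (rad/s): [2.39, 2.39, 3.01, 3.14, 3.14, 3.14].

## Interface

Orientations are given as a unit quaternion [w, x, y, z].
In Python, from rig import sensors, imaging, ctrl gives the robot as it stands.
- The arm moves only by the shell command python3 -m creep 'ROWS' [FORCE]. ROWS is JSON, a list of rows, each an object with "grip": the finger opening in mm, from 0 to 85.4; "linear": the shift along the tool's x, y, z in mm, a list of three; "rot": the turn, a rotation vector about the tool's x, y, z in rad, a list of three. A call has 1 to 12 rows; each row shifts and turns the commanded pose from where the row before left it, along the tool's axes as they then stand; what a row does not reach is not made up. A row lasts 1/12 s, in which the tool goes at most 41.7 mm and 7.16 degrees, less where a joint would pass 70% of its speed; a pose out of reach is approached as far as the arm can. A call with a gripper value outside its range is refused whole. The fingers move at their own pace and stop on an object; FORCE is the grip in N (left out, the last holds). Time passes only in rows, so rows that do not move let the fingers close. It gives the time, the measured TCP pose, the force and the opening at its end, in the units of the state.
- sensors.sense(): the state, without advancing time (a new reading comes with each control period).
- imaging.capture(name): name is "scene" or "top" or "wrist"; returns (picture, depth): 420x560x3 uint8, red, green, blue; 420x560 float32, mm along the optical axis (not along the pixel's ray), 0 where there is no reading.
- imaging.camera_params(name): a dict with "intrinsics" (3x3 intrinsics, pixels), "R" (3x3) and "t" (3): a world point X has camera coordinates R X + t. Camera axes: x right, y down, z forward; pixel columns grow to the right and rows downward; lengths in mm; the calibration is good to about 2 mm. A picture is of the moment at which its call begins: read the wrist's pose just before it. camera_params takes no time and is no camera call; for the wrist camera it gives the pose at the moment of the call.
- ctrl.finish_job(): hands the job in, once; it reports no verdict.
The state is a dict: "time_s": time; "joints": joint angles; "dq": joint speeds; "tau": joint torques, N m; "eef_pos": TCP position; "ee_rot": TCP orientation; "force": force on the tool from outside, world axes, zero at the start; "wrist_torque": the same for the moment, N m; "grip_width": opening from 0.0 (shut) to 1.0 (fully open).
Only numpy, scipy, OpenCV 4.12 (cv2) and the standard library are available. Lean on these libraries where they do the work, as an engineer would, in place of code of your own. Each camera call takes 0.05 s, during which the arm holds its last target.

## Working session

There is one attempt and no reset: what is moved stays moved. The work goes in short steps, Python scripts to look and compute and a shell command to move; the robot and the scene stay as the last step left them, time stands still between calls to the robot, and variables do not carry over. Pictures are saved under pics/ and viewed, and the job is handed in when it is done.

```bash
ls; mkdir -p pics
python3 - <<'E'
from rig import sensors, imaging, ctrl
import cv2, numpy as np
s=sensors.sense(); print(s)
for n in ("scene","top","wrist"):
    p=imaging.camera_params(n); print(n,np.round(p["intrinsics"],1).tolist(),np.round(p["R"],4).tolist(),np.round(p["t"],1).tolist())
    c,d=imaging.capture(n)
    cv2.imwrite(f"pics/{n}0.png",c[:,:,::-1]); np.save(f"{n}0.npy",d)
    import pickle; pickle.dump(p,open(f"{n}0.pkl","wb"))
E
```

```text
pics
{'time_s': 0.0, 'joints': array([ 9.68616077e-01,  3.13490160e-01,  1.49845469e+00, -1.94520039e-05,
        1.33104314e+00, -2.23407082e-01]), 'dq': array([ 0.00012271,  0.00101502,  0.00011353, -0.00036791,  0.0013269 ,
        0.00044437]), 'tau': array([ 9.89454966e-04, -4.12274265e+01, -2.59745765e+01, -1.66316959e-04,
        4.13919988e-03, -5.02475962e-05]), 'eef_pos': array([193.9949832 , 487.54796242, 230.70791613]), 'ee_rot': array([-2.71230111e-04,  1.88254162e-01,  9.82120096e-01, -6.42854731e-04]), 'force': array([-0.13511188,  0.48083602,  0.23522117]), 'wrist_torque': array([ 0.00640503, -0.03912613, -0.00017218]), 'grip_width': 0.9992882635243414}
scene [[386.8, 0.0, 280.4], [0.0, 386.8, 205.6], [0.0, 0.0, 1.0]] [[0.4644, 0.8856, -0.0095], [0.7071, -0.3773, -0.598], [-0.5332, 0.271, -0.8014]] [-277.1, -369.4, 1393.0]
top [[504.9, 0.0, 281.0], [0.0, 504.9, 224.1], [0.0, 0.0, 1.0]] [[0.0082, -0.9997, -0.0233], [-0.9975, -0.0066, -0.0701], [0.0699, 0.0238, -0.9973]] [-0.4, 569.0, 1326.0]
wrist [[304.2, 0.0, 282.6], [0.0, 304.2, 204.2], [0.0, 0.0, 1.0]] [[0.3708, 0.9287, -0.0012], [0.8771, -0.3498, 0.3291], [0.3052, -0.1231, -0.9443]] [-525.2, -43.3, 380.3]
```

View pics/top0.png

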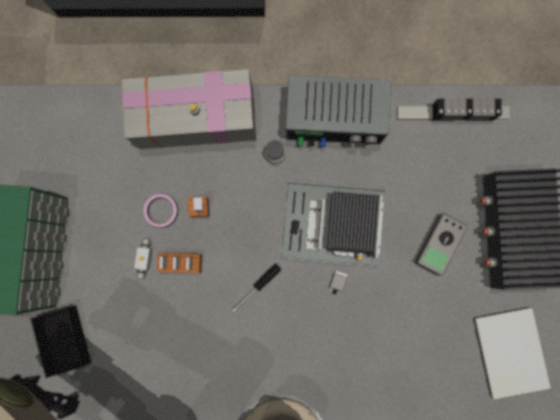

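View pics/scene0.png

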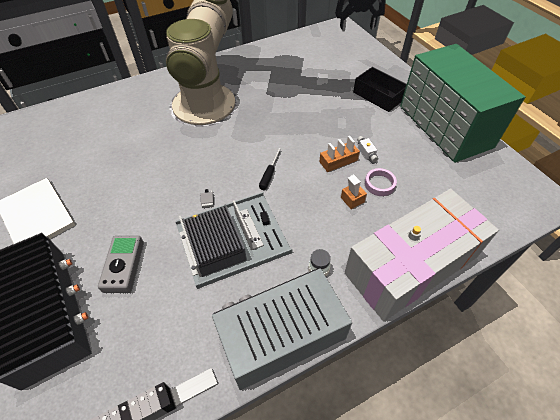

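View pics/wrist0.png

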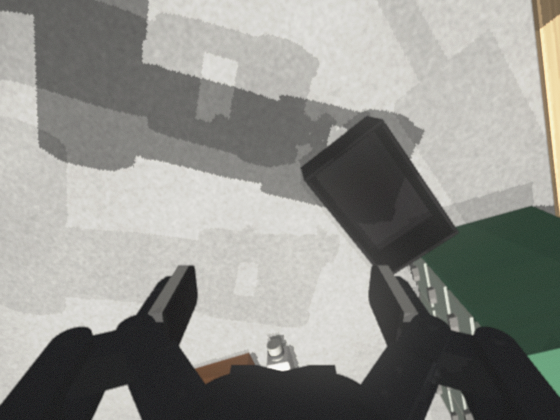

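```bash
cat > h.py <<'E'
import numpy as np, cv2, pickle
from rig import sensors, imaging
def cap(n,tag):
    p=imaging.camera_params(n); c,d=imaging.capture(n); c=c[:,:,::-1].copy()
    cv2.imwrite(f"pics/{n}{tag}.png",c); np.save(f"{n}{tag}.npy",d); pickle.dump(p,open(f"{n}{tag}.pkl","wb")); return c,d,p
def load(n,tag): return cv2.imread(f"pics/{n}{tag}.png"),np.load(f"{n}{tag}.npy"),pickle.load(open(f"{n}{tag}.pkl","rb"))
def onz(p,u,v,z):
    r=np.linalg.inv(p["intrinsics"])@[u,v,1]; R=np.array(p["R"]); C=-R.T@p["t"]; w=R.T@r
    return C+w*(z-C[2])/w[2]
def dep(p,d,u,v):
    r=np.linalg.inv(p["intrinsics"])@[u,v,1]*d[int(round(v)),int(round(u))]; return np.array(p["R"]).T@(r-p["t"])
def cloud(p,d):
    v,u=np.mgrid[0:d.shape[0],0:d.shape[1]]
    r=np.stack([u,v,np.ones_like(u)],-1).reshape(-1,3)@np.linalg.inv(p["intrinsics"]).T*d.reshape(-1,1)
    return ((r-p["t"])@np.array(p["R"])).reshape(d.shape+(3,))
def proj(p,X):
    c=np.array(p["R"])@X+p["t"]; q=np.array(p["intrinsics"])@c; return q[:2]/q[2]
def crop(c,u0,v0,w,h,k,name):
    cv2.imwrite(f"pics/{name}.png",cv2.resize(c[v0:v0+h,u0:u0+w],None,fx=k,fy=k,interpolation=cv2.INTER_CUBIC))
E
python3 - <<'E'
from h import *
c,d,p=load("top","0")
crop(c,270,170,130,110,6,"t_tray"); crop(c,120,180,100,110,6,"t_rack")
P=cloud(p,d)
for n,u,v in [("wedge",198,204),("r1",162,262),("r2",175,263),("r3",190,264),("radio",350,222),("table",250,250),("jar",274,152),("tape",160,196),("box",190,110)]: print(n,P[v,u].round(1))
E
```

```text
wedge [612.9 212.1  99.2]
r1 [466.  305.1  79. ]
r2 [463.8 271.2  81.3]
r3 [461.4 236.4  63.9]
radio [ 573.1 -175.5   55.3]
table [499.7  87.3   2.1]
jar [754.5  22.7  62.1]
tape [642.1 329.2  24.1]
box [839.  226.5 151.4]
```

View pics/t_tray.png

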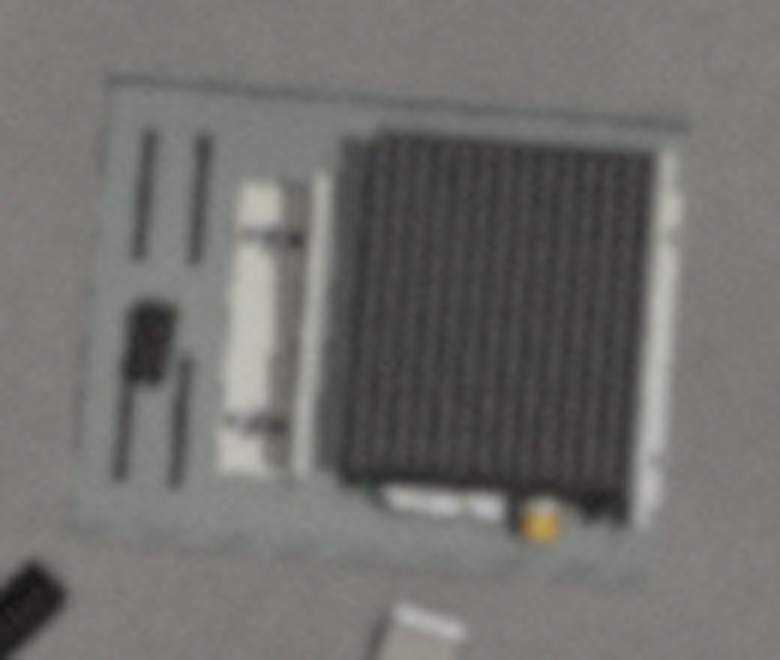

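View pics/t_rack.png

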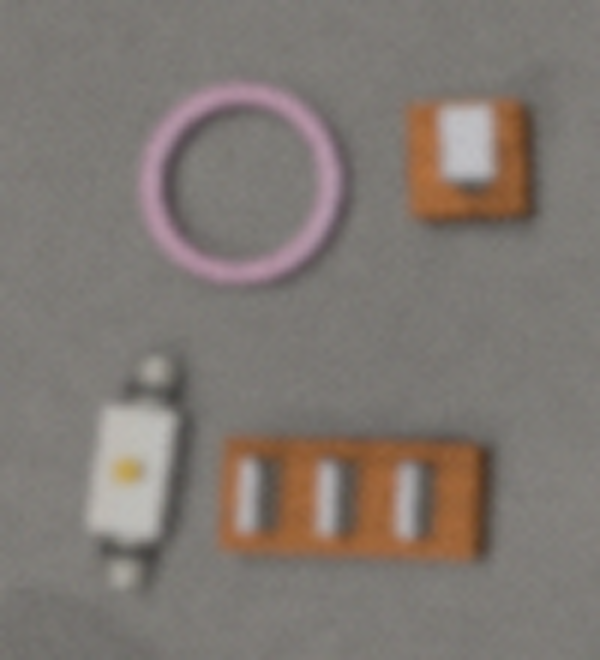

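Run:
```python
from h import *
from scipy.spatial.transform import Rotation as Ro
c,d,p=load("top","0")
f=lambda cx,cy,u0,v0,z: onz(p,u0+(cx+.5)/6-.5,v0+(cy+.5)/6-.5,z).round(1)
T=lambda cx,cy,z:f(cx,cy,270,170,z); K=lambda cx,cy,z:f(cx,cy,120,180,z)
print("angle top outer edge",T(316,175,66),T(290,475,66),"inner",T(331,175,66),T(307,475,66))
print("radio edge left top",T(378,135,66),T(338,470,66)); print("radio right",T(657,150,66),T(627,520,66))
print("cheek",T(680,155,66),T(650,520,66))
print("tray corners",T(108,75,24),T(688,122,24),T(65,540,6))
print("rack corners",K(225,437,40),K(487,445,40),K(220,553,40),K(480,560,40))
for a in [(254,458),(330,458),(412,460),(250,535),(328,537),(408,537)]: print("packer",K(*a,80-8))
print("wblock",K(410,100,40),K(528,100,40),K(410,217,40),K(530,217,40)); print("wedge top",K(440,103,98),K(495,103,98),K(440,182,98),K(495,182,98))
q=load("wrist","0")[2]; R=np.array(q["R"]); C=-R.T@q["t"]; s=sensors.sense(); Rt=Ro.from_quat(s["ee_rot"],scalar_first=True).as_matrix()
print("cam in tool",(Rt.T@(C-s["eef_pos"])).round(1),"cam axes in tool cols",(Rt.T@R.T).round(3).tolist())
```

```text
angle top outer edge [ 632.  -103.1   66. ] [503.1 -92.3  66. ] inner [ 632.  -109.5   66. ] [503.1 -99.5  66. ]
radio edge left top [ 649.4 -129.6   66. ] [ 505.4 -112.7   66. ]
radio right [ 643.6 -249.    66. ] [ 485.1 -235.5   66. ]
cheek [ 641.5 -258.9   66. ] [ 485.2 -245.2   66. ]
tray corners [681.4 -12.9  24. ] [ 661.6 -269.9   24. ] [474.6   5.    6. ]
rack corners [490.8 328.9  40. ] [488.2 213.5  40. ] [440.1 329.8  40. ] [438.1 215.6  40. ]
packer [481.5 307.6  72. ]
packer [481.8 274.9  72. ]
packer [481.2 239.7  72. ]
packer [448.7 308.5  72. ]
packer [448.1 275.   72. ]
packer [448.4 240.7  72. ]
wblock [639.9 250.6  40. ] [640.2 198.3  40. ] [588.1 249.5  40. ] [588.4 196.5  40. ]
wedge top [631.4 225.6  98. ] [631.6 202.3  98. ] [598.  224.9  98. ] [598.1 201.7  98. ]
cam in tool [  83.7    0.7 -141.9] cam axes in tool cols [[-0.001, -0.944, -0.329], [1.0, -0.001, -0.001], [0.0, -0.329, 0.944]]
```

```bash
cat >> h.py <<'E'
from scipy.spatial.transform import Rotation as Ro
def go(target=None,heading=None):
    """heading = desired world yaw (deg) of tool x; prints rot needed (full rotvec in tool frame) then shift in rotated tool frame"""
    s=sensors.sense(); R=Ro.from_quat(s["ee_rot"],scalar_first=True); R1=R
    if heading is not None:
        h=np.radians(heading); R1=Ro.from_matrix(np.array([[np.cos(h),np.sin(h),0],[np.sin(h),-np.cos(h),0],[0,0,-1.]]))
        print("rot",(R.inv()*R1).as_rotvec().round(4))
    if target is not None: print("shift",R1.inv().apply(np.array(target)-s["eef_pos"]).round(1))
    print("t",round(s["time_s"],2),"pos",s["eef_pos"].round(1),"F",s["force"].round(1),"w",round(s["grip_width"]*85.4,1),"j",s["joints"].round(2))
E
python3 -c "
from h import *
go([465,274,180],179)"
```

```text
rot [-0.0009 -0.0004 -0.3613]
shift [-274.6 -208.9   50.9]
t 0.15 pos [194.  487.6 230.9] F [-0.6 -0.5 -0.7] w 85.4 j [ 0.97  0.31  1.5  -0.    1.33 -0.22]
```

```bash
python3 -m creep '[{"grip":85,"linear":[0,0,0],"rot":[0,0,-0.12]},{"grip":85,"linear":[0,0,0],"rot":[0,0,-0.12]},{"grip":85,"linear":[0,0,0],"rot":[0,0,-0.121]},{"grip":85,"linear":[-30.5,-23.2,5.6],"rot":[0,0,0]},{"grip":85,"linear":[-30.5,-23.2,5.6],"rot":[0,0,0]},{"grip":85,"linear":[-30.5,-23.2,5.6],"rot":[0,0,0]},{"grip":85,"linear":[-30.5,-23.2,5.6],"rot":[0,0,0]},{"grip":85,"linear":[-30.5,-23.2,5.6],"rot":[0,0,0]},{"grip":85,"linear":[-30.5,-23.2,5.6],"rot":[0,0,0]},{"grip":85,"linear":[-30.5,-23.2,5.6],"rot":[0,0,0]},{"grip":85,"linear":[-30.5,-23.2,5.6],"rot":[0,0,0]},{"grip":85,"linear":[-30.5,-23.2,5.6],"rot":[0,0,0]}]'
python3 -m creep '[{"grip":85,"linear":[0,0,0],"rot":[0,0,0]},{"grip":85,"linear":[0,0,0],"rot":[0,0,0]}]'
python3 -c "
from h import *
go([465,274,180],179)
cap('wrist','1')"
```

```text
time_s: 1.15
eef_pos: [466.1, 272.6, 180.5]
ee_rot: [-0.0, 0.009, 1.0, -0.0]
force: [0.0, 1.7, -0.1]
grip_width: 0.994
time_s: 1.32
eef_pos: [465.6, 272.9, 180.1]
ee_rot: [-0.001, 0.01, 1.0, -0.0]
force: [-0.4, 0.6, -0.2]
grip_width: 0.992
rot [-0.0004 -0.0015 -0.0033]
shift [0.7 1.1 0.1]
t 1.32 pos [465.6 272.9 180.1] F [-0.4  0.6 -0.2] w 84.7 j [ 0.31  0.39  1.53  0.    1.23 -1.24]
```

View pics/wrist1.png

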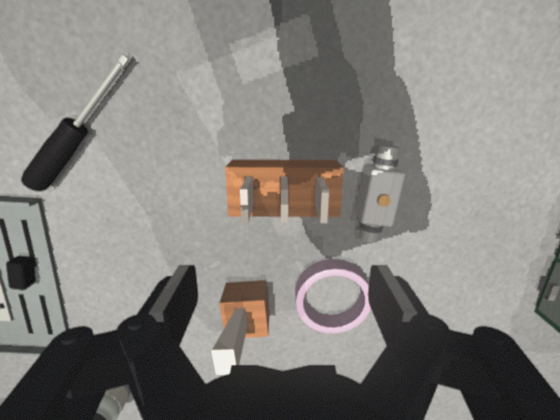

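Run:
```python
from h import *
c,d,p=load("wrist","1"); crop(c,215,150,140,80,5,"w1c")
P=cloud(p,d)
for u,v in [(247,178),(247,190),(284,184),(322,185),(322,198),(260,200)]: print(u,v,P[v,u].round(1))
```

```text
247 178 [452.9 239.4  41.1]
247 190 [454.  243.4  77.5]
284 184 [453.3 274.5  63.6]
322 185 [454.1 307.5  66.6]
322 198 [462.2 306.3  78.2]
260 200 [475.5 250.6  40. ]
```

View pics/w1c.png

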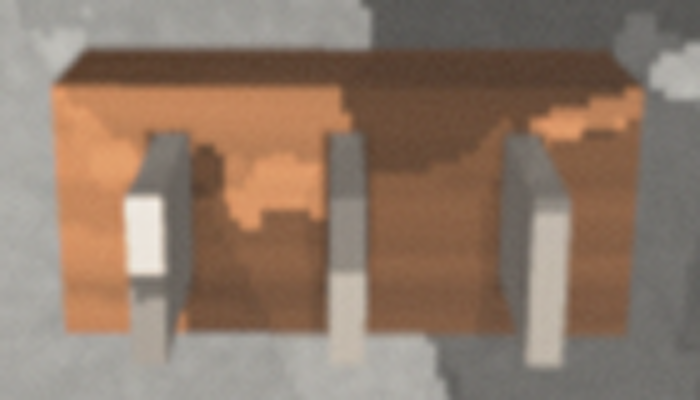

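Run:
```python
from h import *
c,d,p=load("wrist","1")
F=lambda cx,cy,z: onz(p,215+(cx+.5)/5-.5,150+(cy+.5)/5-.5,z).round(1)
for n,a in [("L",[(126,195),(163,195),(133,365),(168,365)]),("M",[(329,200),(367,200),(329,365),(366,365)]),("R",[(530,210),(571,210),(524,367),(563,367)])]:
    q=[F(*k,80) for k in a]; print(n,[x[:2].tolist() for x in q],np.mean(q,0).round(1))
print("rack",F(53,85,40),F(643,85,40),F(65,332,40),F(627,332,40))
```

```text
L [[452.0, 237.8], [452.1, 243.9], [482.4, 237.0], [482.5, 243.0]] [467.2 240.4  80. ]
M [[453.6, 271.4], [453.7, 277.7], [483.1, 270.7], [483.3, 277.1]] [468.4 274.2  80. ]
R [[456.0, 304.8], [456.2, 311.6], [484.2, 304.3], [484.4, 311.0]] [470.2 307.9  80. ]
rack [441.7 219.4  40. ] [444.1 330.5  40. ] [491.5 217.6  40. ] [494.  329.5  40. ]
```

```bash
python3 -c "
from h import *
go([467.4,240.4,100],178.3)"
```

```text
rot [-0.0001 -0.001   0.0108]
shift [ -3.6 -33.4  80.5]
t 1.37 pos [464.8 273.9 180.5] F [0.2 0.8 1. ] w 85.2 j [ 0.32  0.39  1.53  0.    1.23 -1.24]
```

```bash
python3 -m creep '[{"grip":20,"linear":[-3.4,-33.6,0],"rot":[0,0,0.011]},{"grip":20,"linear":[0,0,30],"rot":[0,0,0]},{"grip":20,"linear":[0,0,30],"rot":[0,0,0]},{"grip":20,"linear":[0,0,20],"rot":[0,0,0]},{"grip":20,"linear":[0,0,0],"rot":[0,0,0]},{"grip":20,"linear":[0,0,0],"rot":[0,0,0]}]' 40
python3 -c "
from h import *
cap('wrist','2')
go([467.4,240.4,55],178.3)
go([467.4,240.4,55],178.3)"
```

```text
time_s: 1.87
eef_pos: [467.0, 241.3, 101.2]
ee_rot: [-0.0, 0.014, 1.0, -0.0]
force: [-0.3, -0.2, 0.3]
grip_width: 0.234
rot [0.0005 0.0014 0.0023]
shift [ 0.3 -1.  47.2]
t 1.92 pos [467.7 241.4 102.2] F [ 1.1 -0.4 -0.8] w 20.0 j [ 0.25  0.45  1.66  0.    1.03 -1.29]
rot [0.0005 0.0014 0.0023]
shift [ 0.3 -1.  47.2]
t 1.92 pos [467.7 241.4 102.2] F [ 1.1 -0.4 -0.8] w 20.0 j [ 0.25  0.45  1.66  0.    1.03 -1.29]
```

View pics/wrist2.png

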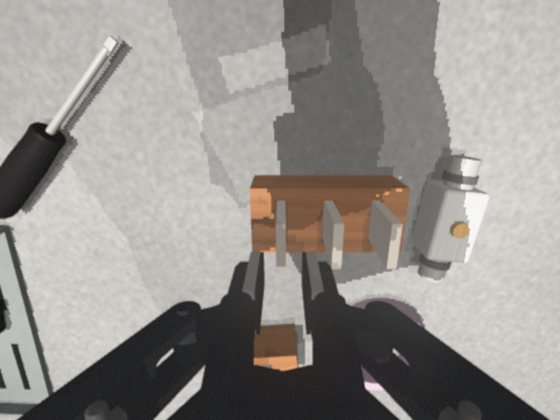

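```bash
python3 -m creep '[{"grip":20,"linear":[0,-0.8,20],"rot":[0,0,0]},{"grip":20,"linear":[0,0,15],"rot":[0,0,0]},{"grip":20,"linear":[0,0,11],"rot":[0,0,0]},{"grip":0,"linear":[0,0,0],"rot":[0,0,0]},{"grip":0,"linear":[0,0,0],"rot":[0,0,0]},{"grip":0,"linear":[0,0,0],"rot":[0,0,0]},{"grip":0,"linear":[0,0,0],"rot":[0,0,0]},{"grip":0,"linear":[0,0,0],"rot":[0,0,0]}]' 40
python3 -c "
from h import *
go([467.4,240.4,135],178.3)"
```

```text
time_s: 2.58
eef_pos: [468.1, 239.8, 55.7]
ee_rot: [0.001, 0.014, 1.0, 0.0]
force: [0.4, 0.0, -0.0]
grip_width: 0.06
rot [0.0004 0.0015 0.001 ]
shift [  0.7   0.5 -79.3]
t 2.58 pos [468.1 239.8  55.7] F [ 0.4  0.  -0. ] w 5.1 j [ 0.25  0.52  1.7  -0.    0.92 -1.29]
```

```bash
python3 -m creep '[{"grip":0,"linear":[0,0,-20],"rot":[0,0,0]},{"grip":0,"linear":[0,0,-35],"rot":[0,0,0]},{"grip":0,"linear":[0,0,-35],"rot":[0,0,0]},{"grip":0,"linear":[0,0,-15],"rot":[0,0,0]}]'
python3 -c "
from h import *
go([567.5,-90,160],175.3)"
```

```text
time_s: 2.92
eef_pos: [469.2, 240.1, 164.7]
ee_rot: [0.003, 0.014, 1.0, 0.001]
force: [-0.0, 0.0, -0.2]
grip_width: 0.058
rot [0.002  0.0065 0.0533]
shift [-125.1 -320.9    4.7]
t 2.92 pos [469.2 240.1 164.7] F [-0.   0.  -0.2] w 5.0 j [ 0.25  0.38  1.59 -0.    1.17 -1.29]
```

```bash
python3 -m creep '[{"grip":0,"linear":[0,0,0],"rot":[0,0,0.053]},{"grip":0,"linear":[-12.5,-32.1,0],"rot":[0,0,0]},{"grip":0,"linear":[-12.5,-32.1,0],"rot":[0,0,0]},{"grip":0,"linear":[-12.5,-32.1,0],"rot":[0,0,0]},{"grip":0,"linear":[-12.5,-32.1,0],"rot":[0,0,0]},{"grip":0,"linear":[-12.5,-32.1,0],"rot":[0,0,0]},{"grip":0,"linear":[-12.5,-32.1,0],"rot":[0,0,0]},{"grip":0,"linear":[-12.5,-32.1,0],"rot":[0,0,0]},{"grip":0,"linear":[-12.5,-32.1,0],"rot":[0,0,0]},{"grip":0,"linear":[-12.5,-32.1,0],"rot":[0,0,0]},{"grip":0,"linear":[-12.5,-32.1,0],"rot":[0,0,0]},{"grip":0,"linear":[0,0,0],"rot":[0,0,0]}]'
python3 -m creep '[{"grip":0,"linear":[0,0,0],"rot":[0,0,0]},{"grip":0,"linear":[0,0,0],"rot":[0,0,0]}]'
python3 -c "
from h import *
go([567.5,-90,160],175.3)
cap('wrist','3')"
```

```text
time_s: 3.92
eef_pos: [567.2, -95.9, 160.2]
ee_rot: [0.001, 0.043, 0.999, -0.001]
force: [0.1, -0.6, 0.2]
grip_width: 0.055
time_s: 4.08
eef_pos: [565.9, -90.1, 160.1]
ee_rot: [0.0, 0.041, 0.999, 0.0]
force: [0.1, 1.5, -1.1]
grip_width: 0.06
rot [0.0002 0.     0.0001]
shift [-1.6  0.2  0.1]
t 4.08 pos [565.9 -90.1 160.1] F [ 0.1  1.5 -1.1] w 5.1 j [-0.36  0.48  1.45  0.    1.21 -1.85]
```

View pics/wrist3.png

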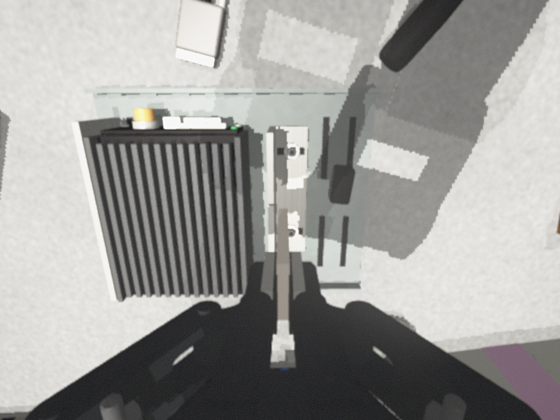

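Run:
```python
from h import *
c,d,p=load("wrist","3"); crop(c,225,110,95,160,5,"w3c"); crop(c,70,110,80,195,4,"w3d")
```

```text
(no output)
```

View pics/w3c.png

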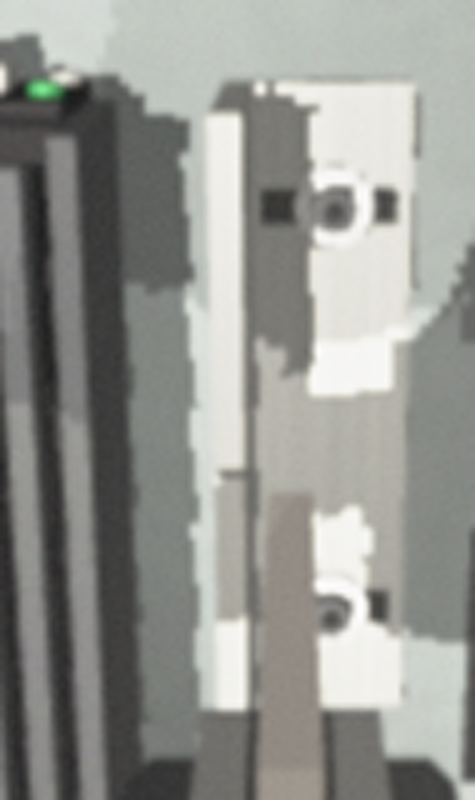

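View pics/w3d.png

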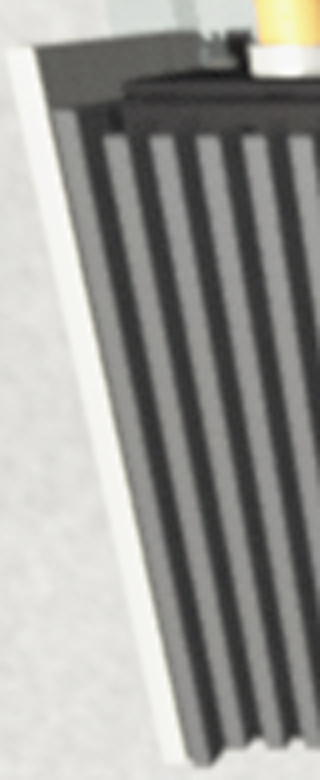

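Run:
```python
from h import *
c,d,p=load("wrist","3"); P=cloud(p,d)
for v in (150,175,200,220):
    print(v,[(u,P[v,u].round(0).astype(int).tolist()) for u in range(236,276,2)])
F=lambda cx,cy,z: onz(p,225+(cx+.5)/5-.5,110+(cy+.5)/5-.5,z)
G=lambda cx,cy,z: onz(p,70+(cx+.5)/4-.5,110+(cy+.5)/4-.5,z)
ai=np.array([F(207,112,66),F(217,708,66)]); ao=np.array([F(243,112,66),F(250,708,66)])
print("angle in",ai.round(1).tolist(),"out",ao.round(1).tolist())
ci=np.array([G(40,50,66),G(184,765,66)]); co=np.array([G(10,50,66),G(160,765,66)])
print("cheek in",ci.round(1).tolist(),"out",co.round(1).tolist())
for a in (ai,ao,ci,co):
    e=a[1]-a[0]; print(np.degrees(np.arctan2(e[1],e[0])).round(2), np.linalg.norm(e[:2]).round(1))
print("radio foot edge",[F(x,y,6).round(1).tolist() for x,y in [(128,200),(136,650)]], "radio left edge",[G(x,y,66).round(1).tolist() for x,y in [(50,100),(200,765)]])
```

```text
150 [(236, [517, -122, 66]), (238, [518, -120, 66]), (240, [518, -119, 66]), (242, [520, -119, 52]), (244, [522, -119, 40]), (246, [524, -120, 26]), (248, [527, -120, 9]), (250, [528, -118, 5]), (252, [527, -116, 7]), (254, [528, -115, 4]), (256, [528, -113, 6]), (258, [528, -111, 6]), (260, [528, -109, 6]), (262, [529, -107, 5]), (264, [528, -105, 6]), (266, [529, -103, 6]), (268, [520, -97, 65]), (270, [520, -96, 67]), (272, [520, -94, 66]), (274, [526, -94, 27])]
175 [(236, [537, -125, 66]), (238, [537, -123, 67]), (240, [537, -121, 67]), (242, [539, -121, 61]), (244, [542, -121, 48]), (246, [545, -121, 33]), (248, [549, -122, 18]), (250, [552, -121, 6]), (252, [552, -119, 6]), (254, [553, -117, 5]), (256, [553, -115, 6]), (258, [553, -113, 6]), (260, [553, -111, 6]), (262, [553, -109, 7]), (264, [553, -107, 5]), (266, [553, -105, 6]), (268, [540, -99, 65]), (270, [539, -98, 67]), (272, [540, -96, 66]), (274, [547, -96, 36])]
200 [(236, [562, -130, 54]), (238, [558, -126, 65]), (240, [558, -124, 66]), (242, [558, -123, 66]), (244, [562, -123, 54]), (246, [567, -123, 41]), (248, [5
[... 476 characters left out ...]
0, -125, 32]), (250, [596, -126, 16]), (252, [600, -125, 6]), (254, [601, -123, 6]), (256, [601, -121, 5]), (258, [601, -119, 6]), (260, [601, -117, 6]), (262, [601, -114, 6]), (264, [602, -113, 4]), (266, [602, -110, 6]), (268, [578, -103, 64]), (270, [578, -101, 66]), (272, [578, -100, 65]), (274, [584, -99, 52])]
angle in [[505.8, -97.5, 66.0], [606.7, -106.0, 66.0]] out [[506.3, -92.0, 66.0], [607.2, -100.3, 66.0]]
cheek in [[487.0, -236.2, 66.0], [646.2, -251.4, 66.0]] out [[486.5, -241.9, 66.0], [645.7, -256.9, 66.0]]
-4.8 101.3
-4.65 101.3
-5.43 159.9
-5.39 159.9
radio foot edge [[527.1, -118.2, 6.0], [622.9, -127.8, 6.0]] radio left edge [[496.2, -237.1, 66.0], [646.5, -247.7, 66.0]]
```

Run:
```python
from h import *
c,d,p=load("wrist","3"); P=cloud(p,d)
for v in (212,225,240,255): print(v,[(u,P[v,u].round(1).tolist()) for u in range(276,292,2)])
m=(P[...,2]>15)&(P[...,2]<58)&(abs(P[...,1]+122)<6)&(P[...,0]>510)&(P[...,0]<610); q=P[m]; k=np.polyfit(q[:,0],q[:,1],1); print("radio face",np.polyval(k,568),k, len(q))
m=(P[...,2]>62)&(P[...,2]<70)&(abs(P[...,1]+100-(-(P[...,0]-560)*.084))<6)&(P[...,0]>510)&(P[...,0]<600); q=P[m]; k=np.polyfit(q[:,0],q[:,1],1); r=q[:,1]-np.polyval(k,q[:,0]); print("angle top mid",np.polyval(k,568),k,len(q),np.percentile(r,[1,99]))
m=(P[...,2]>63)&(P[...,2]<70)&(abs(P[...,1]+246-(-(P[...,0]-568)*.09))<9)&(P[...,0]>470)&(P[...,0]<650); q=P[m]; k=np.polyfit(q[:,0],q[:,1],1); r=q[:,1]-np.polyval(k,q[:,0]); print("cheek",np.polyval(k,568),k,len(q),np.percentile(r,[1,99]))
```

```text
212 [(276, [592.2, -98.8, 9.7]), (278, [550.8, -91.5, 120.5]), (280, [550.9, -90.3, 120.4]), (282, [551.2, -89.0, 119.9]), (284, [551.6, -87.8, 119.1]), (286, [551.5, -86.5, 119.6]), (288, [593.3, -86.6, 9.3]), (290, [593.0, -84.5, 10.7])]
225 [(276, [606.7, -100.2, 9.4]), (278, [551.0, -91.3, 141.1]), (280, [551.0, -90.1, 141.3]), (282, [551.0, -89.0, 141.5]), (284, [551.1, -87.8, 141.5]), (286, [551.1, -86.7, 141.6]), (288, [607.6, -87.7, 9.8]), (290, [607.5, -85.6, 10.4])]
240 [(276, [623.4, -101.6, 10.5]), (278, [551.2, -91.0, 160.2]), (280, [551.1, -90.0, 160.5]), (282, [551.7, -89.0, 159.5]), (284, [551.1, -87.9, 160.9]), (286, [551.1, -86.9, 161.2]), (288, [551.7, -85.9, 160.0]), (290, [625.6, -86.9, 8.4])]
255 [(276, [556.3, -92.4, 166.7]), (278, [550.2, -90.7, 177.8]), (280, [551.1, -89.8, 176.4]), (282, [551.4, -88.9, 176.0]), (284, [551.6, -88.0, 175.7]), (286, [550.8, -87.0, 177.3]), (288, [551.0, -86.1, 177.2]), (290, [557.0, -85.4, 166.4])]
radio face -123.77800070488296 [-4.22525657e-02 -9.97785434e+01] 757
angle top mid -100.23299846425317 [ -0.08303382 -53.06978713] 660 [-2.48707792  2.47009287]
cheek -244.10234325247154 [-7.51797415e-02 -2.01400250e+02] 2455 [-5.87185068  5.4538255 ]
```

```bash
python3 -m creep '[{"grip":0,"linear":[-4.4,-28.6,0],"rot":[0,0,0]},{"grip":0,"linear":[0,0,20],"rot":[0,0,0]},{"grip":0,"linear":[0,0,15],"rot":[0,0,0]},{"grip":0,"linear":[0,0,0],"rot":[0,0,0]},{"grip":0,"linear":[0,0,0],"rot":[0,0,0]},{"grip":0,"linear":[0,0,0],"rot":[0,0,0]}]'
python3 -c "
from h import *
go([568,-119,72],175.1)
c,d,p=cap('wrist','4'); P=cloud(p,d)
go([568,-119,72],175.1)
crop(c,200,120,160,140,5,'w4c')
for v in (225,240,255): print(v,[(u,P[v,u].round(1).tolist()) for u in range(276,292,2)])
"
```

```text
time_s: 4.63
eef_pos: [568.5, -118.7, 126.1]
ee_rot: [0.001, 0.04, 0.999, -0.0]
force: [1.1, 0.0, -0.5]
grip_width: 0.06
rot [-0.0005  0.0015  0.0049]
shift [ 0.5 -0.3 54.1]
t 4.63 pos [ 568.5 -118.7  126.1] F [ 1.1  0.  -0.5] w 5.1 j [-0.41  0.53  1.46 -0.    1.15 -1.9 ]
rot [-0.0006  0.0019  0.0047]
shift [ 0.6 -0.2 54.2]
t 4.68 pos [ 568.6 -118.9  126.2] F [ 0.1 -0.1 -0.3] w 5.4 j [-0.41  0.53  1.46  0.    1.15 -1.9 ]
225 [(276, [571.2, -123.5, 65.6]), (278, [553.7, -119.9, 106.8]), (280, [553.8, -118.8, 106.9]), (282, [553.7, -117.6, 107.4]), (284, [554.2, -116.5, 106.5]), (286, [553.7, -115.3, 107.7]), (288, [597.7, -115.9, 5.4]), (290, [598.3, -114.0, 4.5])]
240 [(276, [583.2, -124.6, 65.5]), (278, [554.0, -119.6, 125.8]), (280, [554.1, -118.6, 125.8]), (282, [553.7, -117.6, 126.7]), (284, [553.8, -116.5, 126.8]), (286, [554.1, -115.5, 126.4]), (288, [554.0, -114.5, 126.8]), (290, [613.7, -115.1, 4.8])]
255 [(276, [558.7, -121.0, 133.0]), (278, [554.0, -119.4, 141.8]), (280, [553.5, -118.4, 142.8]), (282, [553.3, -117.5, 143.3]), (284, [553.6, -116.6, 142.9]), (286, [553.3, -115.6, 143.7]), (288, [554.3, -114.8, 141.9]), (290, [560.1, -114.0, 131.4])]
```

View pics/w4c.png

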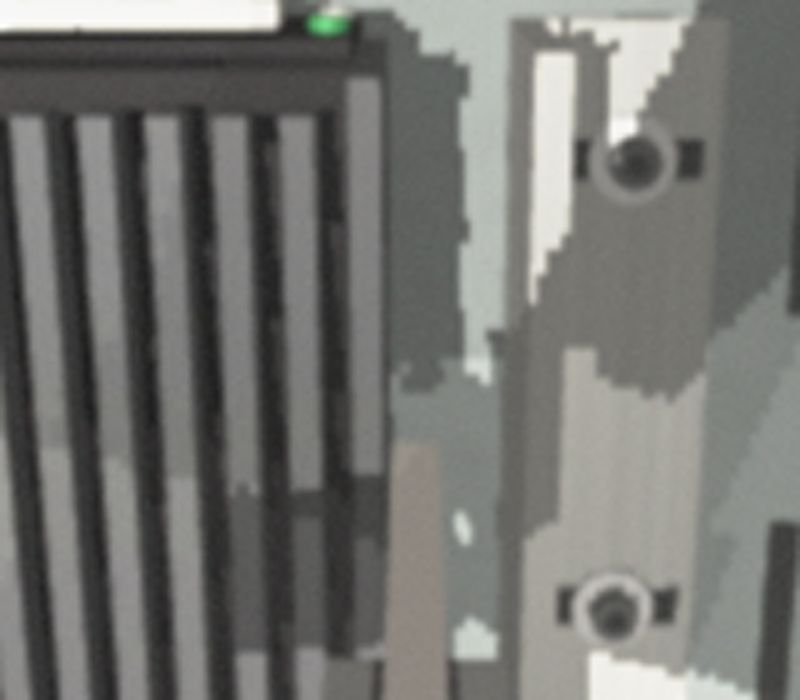

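```bash
python3 -m creep '[{"grip":0,"linear":[0.5,0.5,10],"rot":[0,0,0.004]},{"grip":0,"linear":[0,0,10],"rot":[0,0,0]},{"grip":0,"linear":[0,0,8],"rot":[0,0,0]},{"grip":0,"linear":[0,0,0],"rot":[0,0,0]}]'
python3 -m creep '[{"grip":0,"linear":[0,0,10],"rot":[0,0,0]},{"grip":0,"linear":[0,0,10],"rot":[0,0,0]},{"grip":0,"linear":[0,0,5],"rot":[0,0,0]},{"grip":0,"linear":[0,0,0],"rot":[0,0,0]},{"grip":0,"linear":[0,0,0],"rot":[0,0,0]}]'
```

```text
time_s: 5.02
eef_pos: [566.6, -118.3, 94.6]
ee_rot: [-0.002, 0.043, 0.999, 0.001]
force: [-1.1, -0.2, -1.1]
grip_width: 0.056
time_s: 5.43
eef_pos: [567.6, -118.8, 71.6]
ee_rot: [-0.0, 0.043, 0.999, 0.0]
force: [0.5, 0.0, 0.8]
grip_width: 0.058
```

```bash
python3 -m creep '[{"grip":16,"linear":[0,0,0],"rot":[0,0,0]},{"grip":16,"linear":[0,0,0],"rot":[0,0,0]},{"grip":16,"linear":[0,0,0],"rot":[0,0,0]},{"grip":16,"linear":[0,0,0],"rot":[0,0,0]},{"grip":16,"linear":[0,0,-20],"rot":[0,0,0]},{"grip":16,"linear":[0,0,-30],"rot":[0,0,0]},{"grip":16,"linear":[0,0,-30],"rot":[0,0,0]},{"grip":16,"linear":[0,0,0],"rot":[0,0,0]},{"grip":16,"linear":[0,0,0],"rot":[0,0,0]}]'
python3 -c "
from h import *
c,d,p=cap('wrist','5'); P=cloud(p,d)
crop(c,200,120,160,140,5,'w5c')
go([467.9,274.2,150],178.3)
"
```

```text
time_s: 6.18
eef_pos: [568.2, -119.0, 153.4]
ee_rot: [0.002, 0.043, 0.999, -0.001]
force: [1.0, -0.6, -1.5]
grip_width: 0.181
rot [-0.0001  0.0003 -0.0562]
shift [111.2 389.8   1.8]
t 6.23 pos [ 567.5 -118.7  151.8] F [ 0.3 -0.3  0.6] w 16.4 j [-0.41  0.5   1.44  0.    1.2  -1.89]
```

View pics/w5c.png

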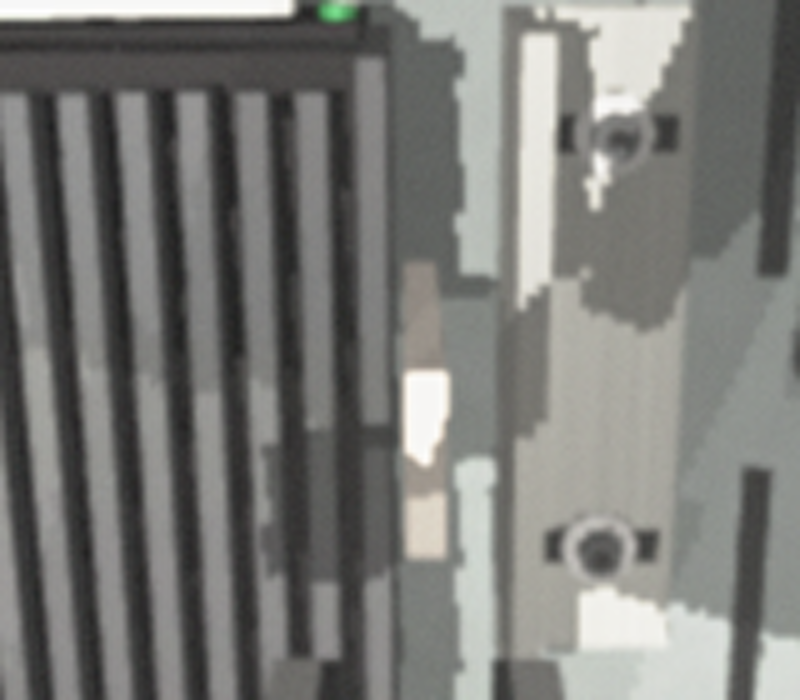

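```bash
python3 -m creep '[{"grip":20,"linear":[0,0,0],"rot":[0,0,-0.056]},{"grip":20,"linear":[10.1,35.4,0],"rot":[0,0,0]},{"grip":20,"linear":[10.1,35.4,0],"rot":[0,0,0]},{"grip":20,"linear":[10.1,35.4,0],"rot":[0,0,0]},{"grip":20,"linear":[10.1,35.4,0],"rot":[0,0,0]},{"grip":20,"linear":[10.1,35.4,0],"rot":[0,0,0]},{"grip":20,"linear":[10.1,35.4,0],"rot":[0,0,0]},{"grip":20,"linear":[10.1,35.4,0],"rot":[0,0,0]},{"grip":20,"linear":[10.1,35.4,0],"rot":[0,0,0]},{"grip":20,"linear":[10.1,35.4,0],"rot":[0,0,0]},{"grip":20,"linear":[10.1,35.4,0],"rot":[0,0,0]},{"grip":20,"linear":[10.1,35.4,0],"rot":[0,0,0]}]'
python3 -m creep '[{"grip":20,"linear":[0,0,20],"rot":[0,0,0]},{"grip":20,"linear":[0,0,30],"rot":[0,0,0]},{"grip":20,"linear":[0,0,0],"rot":[0,0,0]},{"grip":20,"linear":[0,0,0],"rot":[0,0,0]},{"grip":20,"linear":[0,0,0],"rot":[0,0,0]}]'
python3 -c "
from h import *
c,d,p=cap('wrist','6'); P=cloud(p,d)
crop(c,220,150,160,140,5,'w6c')
go([467.9,274.2,55],178.3)
"
```

```text
time_s: 7.23
eef_pos: [466.8, 275.2, 150.5]
ee_rot: [-0.001, 0.015, 1.0, -0.0]
force: [-0.1, -1.0, -0.2]
grip_width: 0.233
time_s: 7.65
eef_pos: [468.6, 273.6, 102.6]
ee_rot: [0.0, 0.015, 1.0, 0.0]
force: [-0.4, -0.3, 1.2]
grip_width: 0.23
rot [ 0.0005  0.0015 -0.0008]
shift [ 1.   0.6 48.1]
t 7.7 pos [468.9 273.6 103.1] F [ 1.  -0.4 -0.3] w 19.8 j [ 0.31  0.48  1.61  0.    1.05 -1.23]
```

View pics/w6c.png

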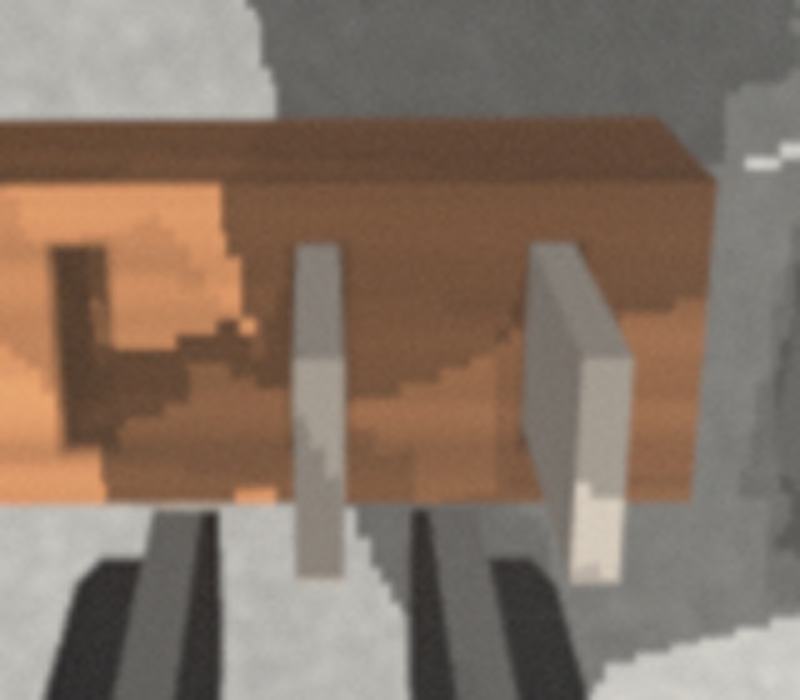

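```bash
python3 -m creep '[{"grip":20,"linear":[0,0.6,20],"rot":[0,0,0]},{"grip":20,"linear":[0,0,15],"rot":[0,0,0]},{"grip":20,"linear":[0,0,10],"rot":[0,0,0]},{"grip":0,"linear":[0,0,0],"rot":[0,0,0]},{"grip":0,"linear":[0,0,0],"rot":[0,0,0]},{"grip":0,"linear":[0,0,0],"rot":[0,0,0]},{"grip":0,"linear":[0,0,0],"rot":[0,0,0]},{"grip":0,"linear":[0,0,0],"rot":[0,0,0]},{"grip":0,"linear":[0,0,-20],"rot":[0,0,0]},{"grip":0,"linear":[0,0,-35],"rot":[0,0,0]},{"grip":0,"linear":[0,0,-35],"rot":[0,0,0]},{"grip":0,"linear":[0,0,-15],"rot":[0,0,0]}]' 40
python3 -c "
from h import *
go([568,-105,165],175.1)"
```

```text
time_s: 8.7
eef_pos: [469.6, 274.9, 166.8]
ee_rot: [0.003, 0.015, 1.0, 0.001]
force: [-0.2, -0.2, 0.6]
grip_width: 0.059
rot [0.0024 0.0063 0.0558]
shift [-130.5 -370.1    1.8]
t 8.7 pos [469.6 274.9 166.8] F [-0.2 -0.2  0.6] w 5.1 j [ 0.31  0.41  1.54 -0.    1.19 -1.23]
```

```bash
python3 -m creep '[{"grip":0,"linear":[0,0,0],"rot":[0,0,0.056]},{"grip":0,"linear":[-12,-33.6,0],"rot":[0,0,0]},{"grip":0,"linear":[-12,-33.6,0],"rot":[0,0,0]},{"grip":0,"linear":[-12,-33.6,0],"rot":[0,0,0]},{"grip":0,"linear":[-12,-33.6,0],"rot":[0,0,0]},{"grip":0,"linear":[-12,-33.6,0],"rot":[0,0,0]},{"grip":0,"linear":[-12,-33.6,0],"rot":[0,0,0]},{"grip":0,"linear":[-12,-33.6,0],"rot":[0,0,0]},{"grip":0,"linear":[-12,-33.6,0],"rot":[0,0,0]},{"grip":0,"linear":[-12,-33.6,0],"rot":[0,0,0]},{"grip":0,"linear":[-12,-33.6,0],"rot":[0,0,0]},{"grip":0,"linear":[-12,-33.6,0],"rot":[0,0,0]}]'
python3 -m creep '[{"grip":0,"linear":[0,0,0],"rot":[0,0,0]},{"grip":0,"linear":[0,0,0],"rot":[0,0,0]},{"grip":0,"linear":[0,0,0],"rot":[0,0,0]}]'
python3 -c "
from h import *
c,d,p=cap('wrist','7'); P=cloud(p,d)
crop(c,200,120,160,140,5,'w7c')
go([568,-109,81],175.1)
for v in (225,240,255): print(v,[(u,P[v,u].round(1).tolist()) for u in range(276,292,2)])
"
```

```text
time_s: 9.7
eef_pos: [568.3, -107.1, 162.5]
ee_rot: [0.0, 0.043, 0.999, -0.0]
force: [-0.3, 1.6, -0.7]
grip_width: 0.059
time_s: 9.95
eef_pos: [567.9, -104.8, 162.1]
ee_rot: [0.0, 0.043, 0.999, 0.0]
force: [-0.3, -0.1, -0.6]
grip_width: 0.055
rot [0.0002 0.     0.0006]
shift [-0.5 -4.7 81.1]
t 10.0 pos [ 567.9 -104.3  162.1] F [-0.3 -0.1 -0.6] w 5.0 j [-0.38  0.49  1.43  0.    1.22 -1.87]
225 [(276, [610.7, -115.3, 6.5]), (278, [553.5, -105.9, 141.9]), (280, [553.7, -104.8, 141.6]), (282, [553.4, -103.6, 142.5]), (284, [553.5, -102.5, 142.4]), (286, [553.9, -101.3, 141.9]), (288, [586.2, -101.5, 66.3]), (290, [586.6, -99.9, 65.8])]
240 [(276, [629.0, -117.1, 4.8]), (278, [553.3, -105.6, 162.0]), (280, [553.4, -104.6, 161.9]), (282, [553.6, -103.6, 161.8]), (284, [553.6, -102.6, 161.9]), (286, [553.7, -101.5, 162.0]), (288, [553.4, -100.5, 162.7]), (290, [601.3, -101.0, 64.5])]
255 [(276, [558.2, -107.0, 168.7]), (278, [553.1, -105.4, 178.2]), (280, [553.1, -104.4, 178.4]), (282, [553.3, -103.5, 178.1]), (284, [553.6, -102.6, 177.8]), (286, [553.4, -101.7, 178.3]), (288, [553.7, -100.8, 177.8]), (290, [558.2, -100.0, 169.9])]
```

View pics/w7c.png

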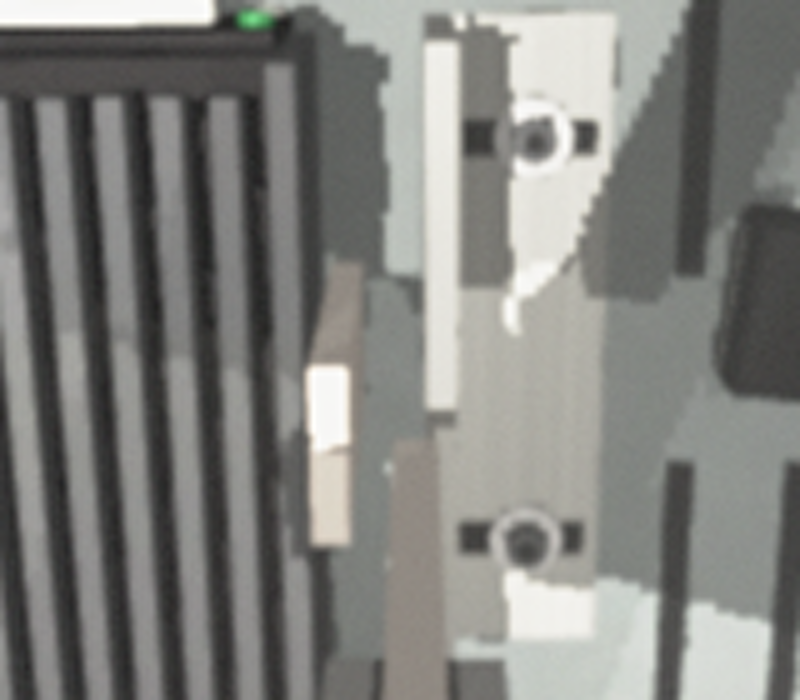

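Run:
```python
from h import *
c,d,p=load("wrist","7"); 
F=lambda cx,cy,z: onz(p,200+(cx+.5)/5-.5,120+(cy+.5)/5-.5,z).round(1)
print([F(x,y,78).tolist() for x,y in [(306,365),(351,365),(311,547),(352,547)]])
print([F(x,y,66).tolist() for x,y in [(424,40),(431,410)]])
```

```text
[[552.2, -120.2, 78.0], [552.8, -113.2, 78.0], [582.9, -122.7, 78.0], [583.5, -116.1, 78.0]]
[[505.9, -97.7, 66.0], [565.3, -101.7, 66.0]]
```

```bash
python3 -m creep '[{"grip":0,"linear":[-0.5,-5.1,0],"rot":[0,0,0]},{"grip":0,"linear":[0,0,20],"rot":[0,0,0]},{"grip":0,"linear":[0,0,15],"rot":[0,0,0]},{"grip":0,"linear":[0,0,0],"rot":[0,0,0]},{"grip":0,"linear":[0,0,0],"rot":[0,0,0]}]'
python3 -c "
from h import *
c,d,p=cap('wrist','8')
crop(c,200,120,160,140,5,'w8c')
go([568,-109.5,81],175.1)"
```

```text
time_s: 10.42
eef_pos: [567.9, -109.8, 127.0]
ee_rot: [-0.0, 0.042, 0.999, 0.0]
force: [-0.3, -0.2, 0.1]
grip_width: 0.062
rot [-0.0002  0.0008  0.0005]
shift [ 0.4  0.5 46.8]
t 10.47 pos [ 568.4 -110.   127.8] F [ 0.8 -0.4  0.3] w 5.2 j [-0.39  0.53  1.47  0.    1.15 -1.88]
```

View pics/w8c.png

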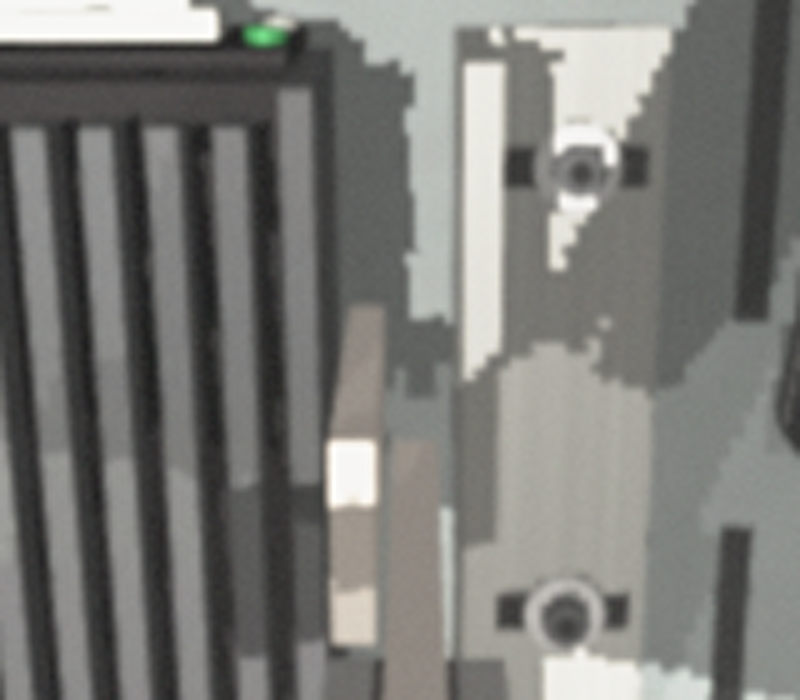

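```bash
python3 -m creep '[{"grip":0,"linear":[0,0.3,12],"rot":[0,0,0]},{"grip":0,"linear":[0,0,12],"rot":[0,0,0]},{"grip":0,"linear":[0,0,12],"rot":[0,0,0]},{"grip":0,"linear":[0,0,10],"rot":[0,0,0]},{"grip":0,"linear":[0,0,0],"rot":[0,0,0]},{"grip":0,"linear":[0,0,0],"rot":[0,0,0]}]'
```

```text
time_s: 10.97
eef_pos: [568.3, -110.0, 81.4]
ee_rot: [0.0, 0.043, 0.999, -0.0]
force: [-0.0, 0.1, 1.4]
grip_width: 0.057
```

Release, rise, look.

```bash
python3 -m creep '[{"grip":16,"linear":[0,0,0],"rot":[0,0,0]},{"grip":16,"linear":[0,0,0],"rot":[0,0,0]},{"grip":16,"linear":[0,0,0],"rot":[0,0,0]},{"grip":16,"linear":[0,0,0],"rot":[0,0,0]},{"grip":16,"linear":[0,0,-20],"rot":[0,0,0]},{"grip":16,"linear":[0,0,-30],"rot":[0,0,0]},{"grip":16,"linear":[0,0,-20],"rot":[0,0,0]},{"grip":16,"linear":[0,0,0],"rot":[0,0,0]},{"grip":16,"linear":[0,0,0],"rot":[0,0,0]}]'
python3 -c "
from h import *
c,d,p=cap('wrist','9')
crop(c,200,120,160,140,5,'w9c')
go([610,213,160],90)"
```

```text
time_s: 11.72
eef_pos: [568.5, -110.2, 151.8]
ee_rot: [0.001, 0.043, 0.999, -0.0]
force: [-0.6, 0.0, 0.2]
grip_width: 0.189
rot [-2.000e-04 -3.000e-04  1.485e+00]
shift [322.9  42.1  -9.5]
t 11.77 pos [ 567.9 -109.9  150.5] F [0.7 0.7 0.3] w 16.4 j [-0.39  0.5   1.44 -0.    1.2  -1.88]
```

View pics/w9c.png

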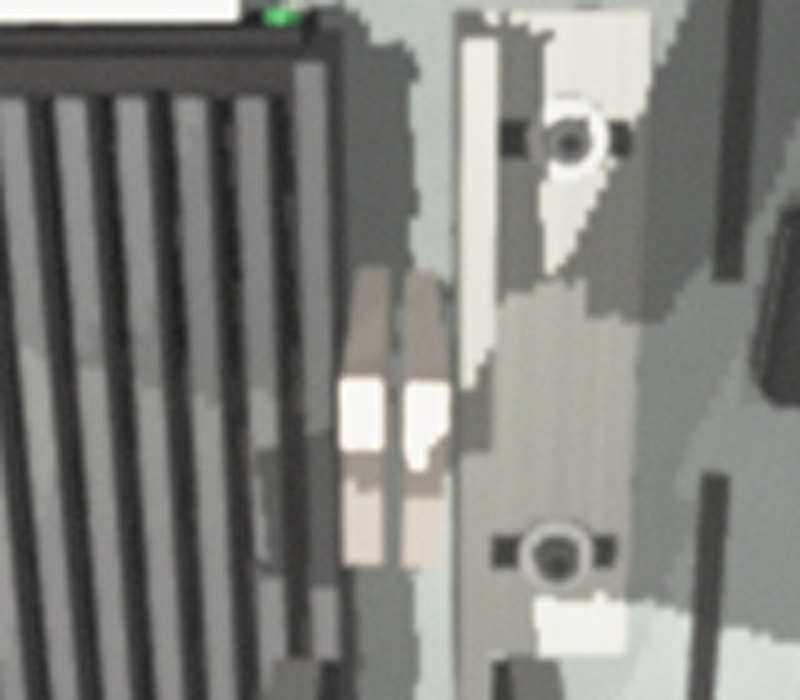

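Run:
```python
from h import *
c,d,p=load("wrist","9"); 
F=lambda cx,cy,z: onz(p,200+(cx+.5)/5-.5,120+(cy+.5)/5-.5,z).round(1)
print([F(x,y,78).tolist() for x,y in [(339,377),(384,377),(342,566),(382,566)]])
print([F(x,y,78).tolist() for x,y in [(404,380),(449,380),(402,566),(444,566)]])
print([F(x,y,66).tolist() for x,y in [(457,40),(461,385)]])
go([567,-114,71],175.1)
```

```text
[[552.2, -119.9, 78.0], [552.7, -113.2, 78.0], [582.8, -122.6, 78.0], [583.4, -116.4, 78.0]]
[[553.5, -110.3, 78.0], [554.0, -103.6, 78.0], [583.6, -113.3, 78.0], [584.2, -106.8, 78.0]]
[[506.2, -98.4, 66.0], [558.9, -101.9, 66.0]]
rot [ 0.0001 -0.0003 -0.0003]
shift [ 0.6 -4.1 79.5]
t 11.77 pos [ 567.9 -109.9  150.5] F [0.7 0.7 0.3] w 16.4 j [-0.39  0.5   1.44 -0.    1.2  -1.88]
```

```bash
python3 -m creep '[{"grip":32,"linear":[0,-3.4,20],"rot":[0,0,0]},{"grip":32,"linear":[0,0,25],"rot":[0,0,0]},{"grip":32,"linear":[0,0,15],"rot":[0,0,0]},{"grip":32,"linear":[0,0,12],"rot":[0,0,0]},{"grip":32,"linear":[0,0,7.5],"rot":[0,0,0]},{"grip":32,"linear":[0,0,0],"rot":[0,0,0]},{"grip":12,"linear":[0,0,0],"rot":[0,0,0]},{"grip":11,"linear":[0,0,0],"rot":[0,0,0]},{"grip":11,"linear":[0,0,0],"rot":[0,0,0]},{"grip":11,"linear":[0,0,0],"rot":[0,0,0]}]' 20
python3 -c "
from h import *
go([568,-114,71],175.1)"
```

```text
time_s: 12.6
eef_pos: [568.1, -113.5, 72.0]
ee_rot: [0.0, 0.043, 0.999, -0.0]
force: [-0.6, -0.3, 0.1]
grip_width: 0.132
rot [-0.0003  0.001  -0.0003]
shift [ 0.  -0.5  1. ]
t 12.6 pos [ 568.1 -113.5   72. ] F [-0.6 -0.3  0.1] w 11.3 j [-0.4   0.6   1.51  0.    1.03 -1.88]
```

```bash
python3 -m creep '[{"grip":11,"linear":[0,-2,0],"rot":[0,0,0]},{"grip":11,"linear":[0,-1,0],"rot":[0,0,0]},{"grip":11,"linear":[0,0,0],"rot":[0,0,0]}]'
python3 -m creep '[{"grip":11,"linear":[0,-1,0],"rot":[0,0,0]},{"grip":11,"linear":[0,-0.5,0],"rot":[0,0,0]},{"grip":11,"linear":[0,0,0],"rot":[0,0,0]}]'
python3 -m creep '[{"grip":11,"linear":[0,-0.5,0],"rot":[0,0,0]},{"grip":11,"linear":[0,0,0],"rot":[0,0,0]}]'
```

```text
time_s: 12.85
eef_pos: [567.7, -116.7, 71.8]
ee_rot: [0.0, 0.043, 0.999, -0.0]
force: [-0.1, 0.5, 2.3]
grip_width: 0.134
time_s: 13.1
eef_pos: [567.7, -117.4, 71.7]
ee_rot: [0.0, 0.043, 0.999, 0.0]
force: [-0.0, 4.8, 4.4]
grip_width: 0.134
time_s: 13.27
eef_pos: [567.6, -117.7, 71.8]
ee_rot: [0.0, 0.043, 0.999, 0.001]
force: [0.2, 5.5, 5.5]
grip_width: 0.133
```

```bash
python3 -m creep '[{"grip":11,"linear":[0,-0.7,0],"rot":[0,0,0]},{"grip":11,"linear":[0,0,0],"rot":[0,0,0]}]'
python3 -m creep '[{"grip":11,"linear":[0,-0.7,0],"rot":[0,0,0]},{"grip":11,"linear":[0,0,0],"rot":[0,0,0]}]'
```

```text
time_s: 13.43
eef_pos: [567.5, -118.3, 71.7]
ee_rot: [0.0, 0.043, 0.999, 0.001]
force: [1.4, 6.5, 5.5]
grip_width: 0.131
time_s: 13.6
eef_pos: [567.5, -118.8, 71.8]
ee_rot: [0.0, 0.043, 0.999, 0.001]
force: [0.7, 6.9, 6.1]
grip_width: 0.133
```

```bash
python3 -m creep '[{"grip":26,"linear":[0,0,0],"rot":[0,0,0]},{"grip":26,"linear":[0,0,0],"rot":[0,0,0]},{"grip":26,"linear":[0,0,0],"rot":[0,0,0]},{"grip":26,"linear":[0,0,0],"rot":[0,0,0]},{"grip":26,"linear":[0,0,-20],"rot":[0,0,0]},{"grip":26,"linear":[0,0,-30],"rot":[0,0,0]},{"grip":26,"linear":[0,0,-30],"rot":[0,0,0]},{"grip":26,"linear":[0,0,0],"rot":[0,0,0]},{"grip":26,"linear":[0,0,0],"rot":[0,0,0]}]'
python3 -c "
from h import *
c,d,p=cap('wrist','10')
crop(c,200,120,160,140,5,'w10c')
go([610,213,160],90)"
```

```text
time_s: 14.35
eef_pos: [567.8, -120.2, 152.7]
ee_rot: [0.001, 0.043, 0.999, -0.001]
force: [0.1, 1.6, -0.5]
grip_width: 0.301
rot [-1.0000e-04  1.0000e-04  1.4848e+00]
shift [332.9  42.9  -8.9]
t 14.4 pos [ 567.1 -119.9  151.1] F [-0.  -0.5 -0.1] w 25.8 j [-0.41  0.5   1.44 -0.    1.2  -1.9 ]
```

View pics/w10c.png

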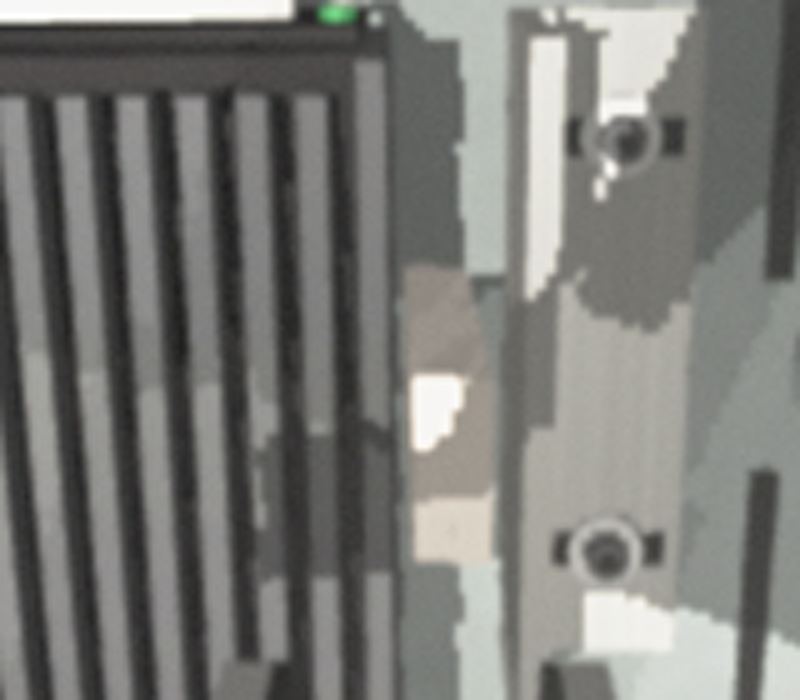

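Run:
```python
from h import *
c,d,p=load("wrist","10"); P=cloud(p,d)
F=lambda cx,cy,z: onz(p,200+(cx+.5)/5-.5,120+(cy+.5)/5-.5,z).round(1)
print([F(x,y,78).tolist() for x,y in [(410,375),(490,375),(413,563),(492,560)]])
print("angle",[F(x,y,66).tolist() for x,y in [(524,40),(523,420)]], "angle crop edge alt",[F(x,y,66).tolist() for x,y in [(527,60),(526,290)]])
for v in (150,165,220): print(v,[(u,P[v,u].round(0).astype(int).tolist()) for u in range(270,312,2)])
```

```text
[[552.4, -119.5, 78.0], [553.4, -107.6, 78.0], [583.1, -121.7, 78.0], [583.6, -109.4, 78.0]]
angle [[506.5, -98.7, 66.0], [565.2, -102.6, 66.0]] angle crop edge alt [[509.4, -98.5, 66.0], [544.0, -100.8, 66.0]]
150 [(270, [522, -126, 54]), (272, [521, -124, 66]), (274, [521, -122, 65]), (276, [521, -121, 66]), (278, [531, -121, 5]), (280, [531, -119, 6]), (282, [531, -118, 5]), (284, [531, -116, 5]), (286, [532, -114, 5]), (288, [532, -112, 4]), (290, [532, -110, 6]), (292, [532, -108, 4]), (294, [532, -106, 6]), (296, [532, -104, 7]), (298, [533, -102, 5]), (300, [533, -101, 5]), (302, [529, -100, 26]), (304, [526, -99, 49]), (306, [523, -99, 67]), (308, [523, -97, 65]), (310, [523, -95, 65])]
165 [(270, [534, -127, 54]), (272, [532, -125, 66]), (274, [532, -124, 65]), (276, [532, -122, 67]), (278, [544, -122, 11]), (280, [545, -121, 6]), (282, [546, -119, 5]), (284, [546, -117, 5]), (286, [546, -115, 5]), (288, [546, -113, 7]), (290, [546, -111, 5]), (292, [546, -109, 6]), (294, [546, -107, 6]), (296, [546, -105, 7]), (298, [547, -103, 5]), (300, [547, -102, 6]), (302, [542, -101, 29]), (304, [537, -100, 55]), (306, [534, -99, 66]), (308, [535, -98, 65]), (310, [534, -96, 67])]
220 [(270, [582, -132, 54]), (272, [582, -130, 54]), (274, [577, -128, 66]), (276, [577, -126, 66]), (278, [586, -126, 44]), (280, [602, -126, 6]), (282, [577, -121, 67]), (284, [573, -119, 79]), (286, [573, -118, 77]), (288, [573, -116, 78]), (290, [574, -115, 77]), (292, [574, -113, 78]), (294, [574, -112, 78]), (296, [574, -110, 78]), (298, [603, -107, 7]), (300, [602, -106, 11]), (302, [589, -105, 41]), (304, [579, -104, 66]), (306, [579, -102, 66]), (308, [580, -100, 65]), (310, [580, -99, 66])]
```

```bash
python3 -m creep '[{"grip":60,"linear":[0,0,0],"rot":[0,0,0.1237]},{"grip":60,"linear":[0,0,0],"rot":[0,0,0.1237]},{"grip":60,"linear":[0,0,0],"rot":[0,0,0.1237]},{"grip":60,"linear":[0,0,0],"rot":[0,0,0.1237]},{"grip":60,"linear":[0,0,0],"rot":[0,0,0.1237]},{"grip":60,"linear":[0,0,0],"rot":[0,0,0.1237]},{"grip":60,"linear":[0,0,0],"rot":[0,0,0.1237]},{"grip":60,"linear":[0,0,0],"rot":[0,0,0.1237]},{"grip":60,"linear":[0,0,0],"rot":[0,0,0.1237]},{"grip":60,"linear":[0,0,0],"rot":[0,0,0.1237]},{"grip":60,"linear":[0,0,0],"rot":[0,0,0.1237]},{"grip":60,"linear":[0,0,0],"rot":[0,0,0.1237]}]'
python3 -c "
from h import *
c,d,p=cap('wrist','11')
go([614.5,215,160],90)"
```

```text
time_s: 15.4
eef_pos: [566.6, -119.7, 149.6]
ee_rot: [-0.001, 0.709, 0.705, -0.001]
force: [-0.5, 0.9, -0.2]
grip_width: 0.708
rot [-0.0028 -0.001  -0.0131]
shift [334.7  47.9 -10.3]
t 15.45 pos [ 566.6 -119.7  149.7] F [ 0.   0.4 -0.6] w 59.8 j [-0.41  0.5   1.44 -0.    1.2  -0.4 ]
```

View pics/wrist11.png

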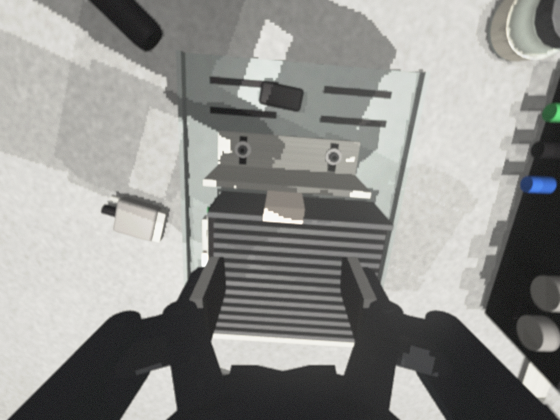

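```bash
python3 -m creep '[{"grip":60,"linear":[37.2,5.3,-1.1],"rot":[0,0,0]},{"grip":60,"linear":[37.2,5.3,-1.1],"rot":[0,0,0]},{"grip":60,"linear":[37.2,5.3,-1.1],"rot":[0,0,0]},{"grip":60,"linear":[37.2,5.3,-1.1],"rot":[0,0,0]},{"grip":60,"linear":[37.2,5.3,-1.1],"rot":[0,0,0]},{"grip":60,"linear":[37.2,5.3,-1.1],"rot":[0,0,0]},{"grip":60,"linear":[37.2,5.3,-1.1],"rot":[0,0,0]},{"grip":60,"linear":[37.2,5.3,-1.1],"rot":[0,0,0]},{"grip":60,"linear":[37.2,5.3,-1.1],"rot":[0,0,0]},{"grip":60,"linear":[0,0,0],"rot":[0,0,0]},{"grip":60,"linear":[0,0,0],"rot":[0,0,0]},{"grip":60,"linear":[0,0,0],"rot":[0,0,0]}]'
python3 -c "
from h import *
c,d,p=cap('wrist','12'); P=cloud(p,d)
crop(c,220,130,130,110,6,'w12c')
go([614.5,215,70],90)
m=(P[...,2]>95)&(P[...,2]<102)&(abs(P[...,0]-614)<40)&(abs(P[...,1]-213)<40); q=P[m]; print(len(q),q.min(0),q.max(0)); print(cv2.minAreaRect(q[:,:2].astype(np.float32)))"
```

```text
time_s: 16.45
eef_pos: [614.4, 214.5, 160.1]
ee_rot: [-0.0, 0.706, 0.708, -0.001]
force: [0.3, -0.4, -0.3]
grip_width: 0.705
rot [-0.0015  0.0005  0.0009]
shift [ 1.1 -0.1 90.4]
t 16.5 pos [614.6 213.9 160.4] F [-0.3 -1.3  0.5] w 60.2 j [ 0.16  0.65  1.17 -0.    1.32  0.15]
1136 [602.95797271 202.64039368  95.05028254] [633.69215426 225.39904633  99.12873104]
((618.48779296875, 214.02426147460938), (30.021196365356445, 21.999603271484375), 3.018399715423584)
```

View pics/w12c.png

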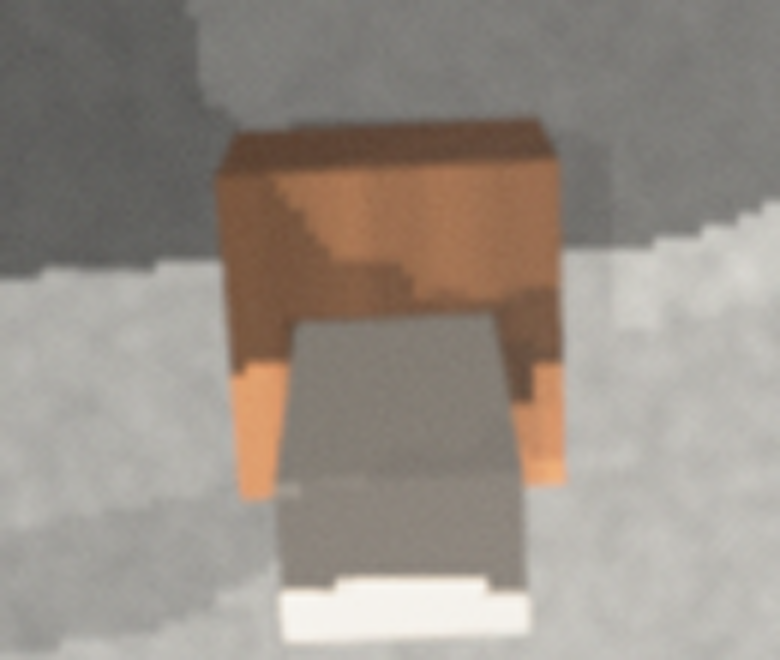

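```bash
python3 -m creep '[{"grip":46,"linear":[0,0,0],"rot":[0,0,-0.052]},{"grip":46,"linear":[1.1,3.9,20],"rot":[0,0,0]},{"grip":46,"linear":[0,0,25],"rot":[0,0,0]},{"grip":46,"linear":[0,0,0],"rot":[0,0,0]},{"grip":46,"linear":[0,0,0],"rot":[0,0,0]}]'
python3 -c "
from h import *
c,d,p=cap('wrist','13'); P=cloud(p,d)
go([618.4,215.5,70],93)
m=(P[...,2]>95)&(P[...,2]<102)&(abs(P[...,0]-614)<40)&(abs(P[...,1]-213)<40); q=P[m]; print(len(q),q.min(0),q.max(0)); print(cv2.minAreaRect(q[:,:2].astype(np.float32)))"
```

```text
time_s: 16.92
eef_pos: [618.2, 215.1, 115.6]
ee_rot: [-0.001, 0.689, 0.725, -0.001]
force: [0.5, -0.4, 0.1]
grip_width: 0.539
rot [ 0.0003  0.     -0.0006]
shift [ 0.1 -0.5 47.1]
t 16.97 pos [618.9 215.4 117.1] F [ 0.  -0.1  0.5] w 46.1 j [ 0.16  0.7   1.2  -0.    1.24  0.1 ]
1649 [603.01705682 202.45904595  95.00456752] [633.66367342 225.75499091  99.32236374]
((618.4935302734375, 214.16070556640625), (30.051513671875, 22.008588790893555), 3.2128729820251465)
```

View pics/wrist13.png

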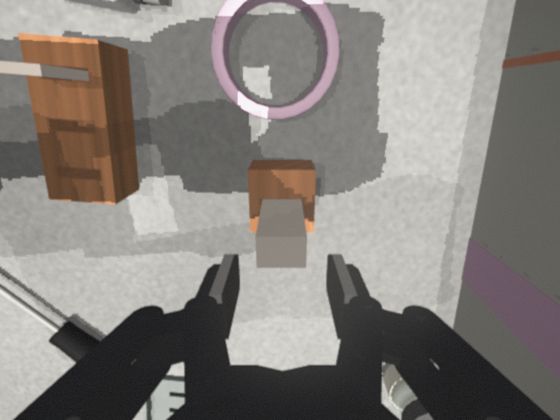

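```bash
python3 -m creep '[{"grip":46,"linear":[0,0,20],"rot":[0,0,0]},{"grip":46,"linear":[0,0,16],"rot":[0,0,0]},{"grip":46,"linear":[0,0,10],"rot":[0,0,0]},{"grip":25,"linear":[0,0,0],"rot":[0,0,0]},{"grip":25,"linear":[0,0,0],"rot":[0,0,0]},{"grip":25,"linear":[0,0,0],"rot":[0,0,0]},{"grip":25,"linear":[0,0,0],"rot":[0,0,0]},{"grip":25,"linear":[0,0,0],"rot":[0,0,0]}]' 80
python3 -c "
from h import *
go([618.4,215.5,180],93)"
```

```text
time_s: 17.63
eef_pos: [618.6, 216.3, 71.2]
ee_rot: [0.0, 0.688, 0.726, -0.0]
force: [-4.3, -1.0, 1.9]
grip_width: 0.334
rot [0.0001 0.0001 0.0004]
shift [  -0.8   -0.2 -108.8]
t 17.63 pos [618.6 216.3  71.2] F [-4.3 -1.   1.9] w 28.5 j [ 0.16  0.75  1.24 -0.    1.15  0.11]
```

```bash
python3 -m creep '[{"grip":25,"linear":[0,0,-15],"rot":[0,0,0]},{"grip":25,"linear":[0,0,-35],"rot":[0,0,0]},{"grip":25,"linear":[0,0,-35],"rot":[0,0,0]},{"grip":25,"linear":[0,0,-20],"rot":[0,0,0]},{"grip":25,"linear":[0,0,0],"rot":[0,0,0.07]},{"grip":25,"linear":[0,0,0],"rot":[0,0,0.07]},{"grip":25,"linear":[0,0,0],"rot":[0,0,0]},{"grip":25,"linear":[0,0,0],"rot":[0,0,0]}]'
python3 -c "
from h import *
c,d,p=cap('wrist','14')
go([567.1,-105,176],85)"
```

```text
time_s: 18.3
eef_pos: [619.0, 216.4, 175.8]
ee_rot: [0.0, 0.737, 0.676, 0.001]
force: [1.0, -0.5, -1.1]
grip_width: 0.335
rot [ 0.0009 -0.0002  0.002 ]
shift [-324.7  -23.6   -0.5]
t 18.35 pos [618.9 216.4 175.5] F [ 0.6 -0.4  0.3] w 28.4 j [0.16 0.65 1.13 0.   1.36 0.24]
```

View pics/wrist14.png

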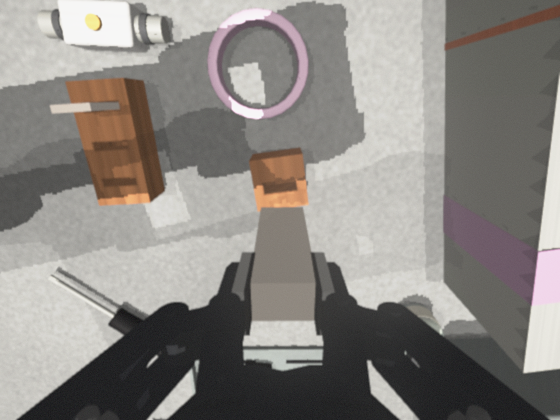

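```bash
python3 -m creep '[{"grip":25,"linear":[-36.1,-2.6,0],"rot":[0,0,0]},{"grip":25,"linear":[-36.1,-2.6,0],"rot":[0,0,0]},{"grip":25,"linear":[-36.1,-2.6,0],"rot":[0,0,0]},{"grip":25,"linear":[-36.1,-2.6,0],"rot":[0,0,0]},{"grip":25,"linear":[-36.1,-2.6,0],"rot":[0,0,0]},{"grip":25,"linear":[-36.1,-2.6,0],"rot":[0,0,0]},{"grip":25,"linear":[-36.1,-2.6,0],"rot":[0,0,0]},{"grip":25,"linear":[-36.1,-2.6,0],"rot":[0,0,0]},{"grip":25,"linear":[-36.1,-2.6,0],"rot":[0,0,0]},{"grip":25,"linear":[0,0,0],"rot":[0,0,0]},{"grip":25,"linear":[0,0,0],"rot":[0,0,0]},{"grip":25,"linear":[0,0,0],"rot":[0,0,0]}]'
python3 -c "
from h import *
c,d,p=cap('wrist','15'); P=cloud(p,d)
crop(c,200,110,160,140,5,'w15c')
go([567.1,-112.8,150],85)
for u in (265,280,295): print(u,[(v,P[v,u].round(1).tolist()) for v in range(150,240,6)])"
```

```text
time_s: 19.35
eef_pos: [567.1, -104.9, 175.3]
ee_rot: [-0.0, 0.737, 0.676, 0.0]
force: [0.2, 0.1, -1.0]
grip_width: 0.335
rot [ 0.0002 -0.0002  0.0015]
shift [-8.4  0.7 25.3]
t 19.4 pos [ 567.1 -104.4  175.3] F [ 0.2  0.1 -0.3] w 28.5 j [-0.39  0.47  1.42  0.    1.25 -0.3 ]
265 [(150, [554.0, -67.7, 9.4]), (156, [553.3, -73.7, 9.5]), (162, [552.8, -79.6, 10.6]), (168, [552.0, -86.0, 9.6]), (174, [551.2, -92.6, 8.3]), (180, [551.3, -96.6, 17.6]), (186, [552.6, -96.5, 40.7]), (192, [553.7, -96.5, 60.6]), (198, [553.5, -100.6, 65.1]), (204, [548.4, -122.7, 16.2]), (210, [557.2, -92.3, 118.3]), (216, [557.9, -92.3, 129.9]), (222, [558.1, -93.8, 136.8]), (228, [558.6, -94.0, 146.0]), (234, [559.0, -94.0, 154.8])]
280 [(150, [569.0, -69.1, 8.8]), (156, [568.5, -75.3, 8.1]), (162, [567.9, -81.1, 9.9]), (168, [567.3, -87.9, 7.0]), (174, [566.8, -93.4, 10.3]), (180, [566.5, -97.4, 19.6]), (186, [566.6, -97.9, 40.2]), (192, [566.8, -97.9, 59.7]), (198, [566.5, -101.4, 66.0]), (204, [565.6, -110.9, 54.3]), (210, [575.8, -20.1, 317.3]), (216, [567.7, -93.9, 128.2]), (222, [567.7, -94.0, 138.3]), (228, [567.7, -94.6, 146.3]), (234, [567.8, -95.0, 154.3])]
295 [(150, [584.1, -70.2, 10.2]), (156, [583.6, -76.2, 10.3]), (162, [583.2, -82.4, 10.2]), (168, [582.8, -88.8, 9.1]), (174, [582.3, -95.0, 9.7]), (180, [581.6, -98.9, 19.0]), (186, [580.8, -98.9, 40.9]), (192, [580.0, -98.5, 61.3]), (198, [579.5, -103.0, 64.6]), (204, [579.2, -111.7, 55.6]), (210, [578.1, -94.2, 118.2]), (216, [577.6, -94.5, 128.7]), (222, [577.2, -94.8, 138.4]), (228, [576.9, -95.1, 147.1]), (234, [576.5, -95.7, 154.3])]
```

View pics/wrist15.png

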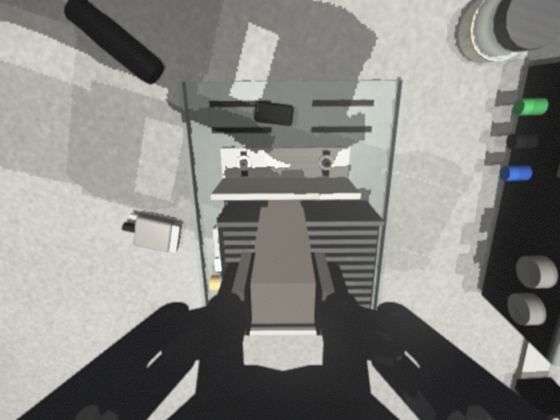

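```bash
python3 -m creep '[{"grip":25,"linear":[-8.2,0.7,0],"rot":[0,0,0]},{"grip":25,"linear":[0,0,20],"rot":[0,0,0]},{"grip":25,"linear":[0,0,5],"rot":[0,-0.03,0]},{"grip":25,"linear":[0,0,0],"rot":[0,0,0]},{"grip":25,"linear":[0,0,0],"rot":[0,0,0]},{"grip":25,"linear":[0,0,0],"rot":[0,0,0]}]'
python3 -c "
from h import *
c,d,p=cap('wrist','16'); P=cloud(p,d)
crop(c,200,110,160,140,5,'w16c')
go([567.1,-112.8,150],85)
for u in (265,280,295): print(u,[(v,P[v,u].round(1).tolist()) for v in range(180,240,4)])"
```

```text
time_s: 19.9
eef_pos: [567.4, -113.3, 151.0]
ee_rot: [0.01, 0.737, 0.676, -0.011]
force: [0.5, 0.7, -0.2]
grip_width: 0.334
rot [0.0013 0.0299 0.0005]
shift [ 0.7 -0.3  1.1]
t 19.95 pos [ 567.4 -113.5  151.1] F [-0.3 -0.1  1. ] w 28.6 j [-0.39  0.5   1.45 -0.03  1.19 -0.29]
265 [(180, [555.1, -96.8, 38.1]), (184, [555.8, -96.6, 50.7]), (188, [556.4, -96.6, 61.3]), (192, [556.4, -98.3, 66.2]), (196, [550.5, -122.8, 4.9]), (200, [554.5, -109.8, 52.5]), (204, [554.9, -110.1, 61.2]), (208, [557.2, -102.4, 89.9]), (212, [557.7, -102.2, 98.0]), (216, [558.0, -102.4, 104.4]), (220, [558.3, -102.5, 110.7]), (224, [558.7, -102.5, 117.1]), (228, [558.9, -102.7, 122.5]), (232, [559.3, -102.5, 128.5]), (236, [559.5, -102.8, 133.2])]
280 [(180, [568.0, -97.6, 39.3]), (184, [568.1, -97.9, 50.0]), (188, [568.1, -97.8, 60.8]), (192, [568.0, -99.3, 66.3]), (196, [566.8, -110.9, 42.7]), (200, [566.9, -111.1, 52.2]), (204, [566.9, -111.1, 61.5]), (208, [567.9, -103.1, 90.4]), (212, [567.9, -103.2, 97.6]), (216, [567.9, -103.7, 103.5]), (220, [568.0, -103.2, 111.3]), (224, [567.9, -104.1, 115.3]), (228, [568.1, -103.1, 123.5]), (232, [568.1, -103.4, 128.3]), (236, [568.1, -103.6, 133.0])]
295 [(180, [580.8, -98.7, 39.3]), (184, [580.4, -98.7, 50.7]), (188, [580.0, -98.9, 60.8]), (192, [579.7, -100.9, 64.6]), (196, [579.7, -111.6, 43.7]), (200, [579.4, -112.3, 51.8]), (204, [579.0, -111.8, 62.5]), (208, [578.4, -104.3, 89.8]), (212, [578.1, -103.5, 99.2]), (216, [577.9, -104.2, 104.4]), (220, [577.6, -104.7, 109.8]), (224, [577.4, -103.9, 117.7]), (228, [577.1, -104.6, 121.9]), (232, [576.9, -104.4, 127.8]), (236, [576.7, -104.8, 132.1])]
```

View pics/w16c.png

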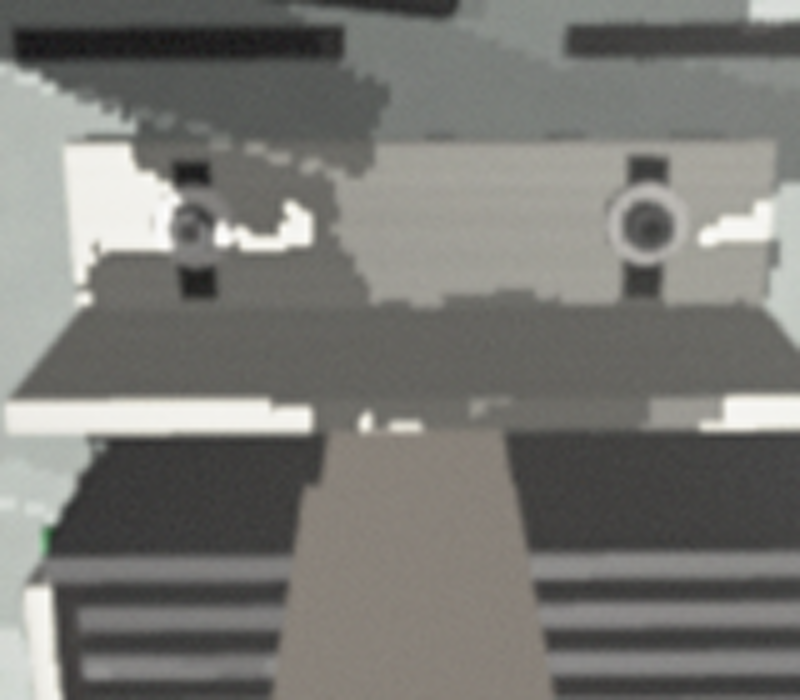

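```bash
python3 -m creep '[{"grip":25,"linear":[-0.4,0.3,8],"rot":[0,0,0]},{"grip":25,"linear":[0.2,0,8],"rot":[0,0,0]},{"grip":25,"linear":[0.2,0,6],"rot":[0,0,0]},{"grip":25,"linear":[0,0,0],"rot":[0,0,0]},{"grip":25,"linear":[0,0,0],"rot":[0,0,0]}]'
python3 -c "
from h import *
c,d,p=cap('wrist','17'); P=cloud(p,d)
crop(c,200,110,160,140,5,'w17c')
go([567.1,-113.5,120],85)
for u in (280,): print(u,[(v,P[v,u].round(1).tolist()) for v in range(184,240,4)])"
```

```text
time_s: 20.37
eef_pos: [567.0, -114.1, 127.8]
ee_rot: [0.01, 0.737, 0.675, -0.011]
force: [0.3, 0.7, 0.4]
grip_width: 0.333
rot [-0.0001  0.0299 -0.0002]
shift [ 0.7 -0.2  8.2]
t 20.42 pos [ 567.2 -114.2  128.2] F [ 0.7 -0.8 -0.6] w 28.3 j [-0.39  0.52  1.47 -0.03  1.14 -0.29]
280 [(184, [567.6, -97.5, 30.6]), (188, [567.7, -97.5, 41.1]), (192, [567.8, -97.3, 51.4]), (196, [567.9, -97.0, 61.2]), (200, [567.8, -98.6, 65.4]), (204, [567.5, -101.9, 64.7]), (208, [567.3, -103.9, 67.3]), (212, [567.4, -104.0, 74.3]), (216, [567.4, -103.9, 81.6]), (220, [567.4, -104.6, 86.6]), (224, [567.5, -104.7, 92.5]), (228, [567.5, -104.5, 98.9]), (232, [567.5, -105.0, 103.4]), (236, [567.6, -104.9, 108.8])]
```

View pics/w17c.png

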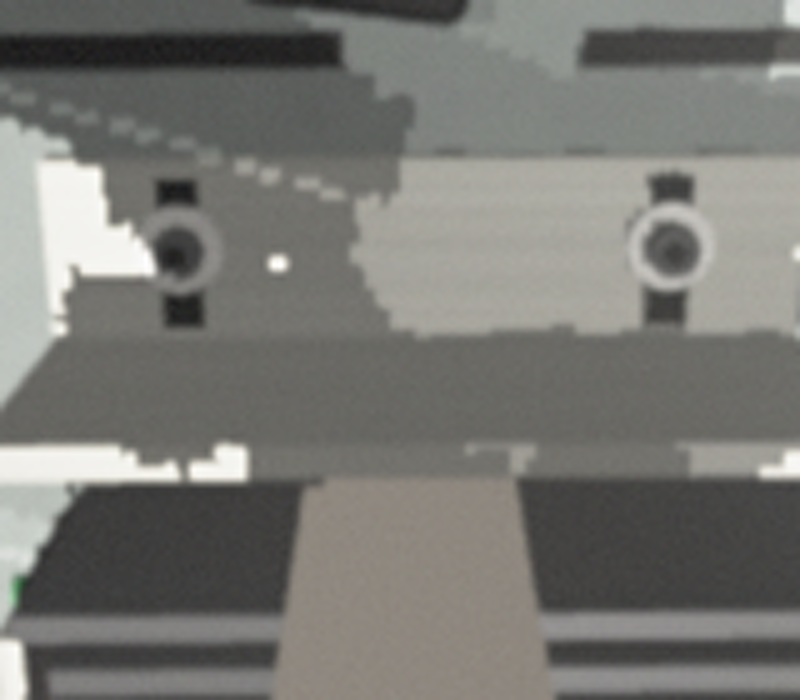

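```bash
python3 -m creep '[{"grip":25,"linear":[0.2,0,5],"rot":[0,0,0]},{"grip":25,"linear":[0.2,0,5],"rot":[0,0,0]},{"grip":25,"linear":[0,0,0],"rot":[0,0,0]}]'
python3 -m creep '[{"grip":25,"linear":[0.2,0,5],"rot":[0,0,0]},{"grip":25,"linear":[0,0,0],"rot":[0,0,0]},{"grip":25,"linear":[0,0,0],"rot":[0,0,0]}]'
```

```text
time_s: 20.67
eef_pos: [566.7, -113.9, 117.2]
ee_rot: [0.009, 0.737, 0.675, -0.011]
force: [0.6, 0.1, -0.1]
grip_width: 0.335
time_s: 20.92
eef_pos: [567.1, -113.9, 113.0]
ee_rot: [0.01, 0.737, 0.675, -0.011]
force: [1.1, -0.0, 0.1]
grip_width: 0.334
```

```bash
python3 -m creep '[{"grip":25,"linear":[0.1,0,3],"rot":[0,0,0]},{"grip":25,"linear":[0,0,0],"rot":[0,0,0]}]'
python3 -m creep '[{"grip":25,"linear":[0.1,0,3],"rot":[0,0,0]},{"grip":25,"linear":[0,0,0],"rot":[0,0,0]}]'
python3 -m creep '[{"grip":25,"linear":[0.1,0,3],"rot":[0,0,0]},{"grip":25,"linear":[0,0,0],"rot":[0,0,0]}]'
```

```text
time_s: 21.08
eef_pos: [567.2, -113.7, 110.0]
ee_rot: [0.01, 0.737, 0.675, -0.011]
force: [-0.4, 1.5, -0.4]
grip_width: 0.335
time_s: 21.25
eef_pos: [567.0, -114.0, 106.8]
ee_rot: [0.01, 0.737, 0.675, -0.011]
force: [0.2, -0.1, -0.1]
grip_width: 0.339
time_s: 21.42
eef_pos: [567.1, -113.7, 103.8]
ee_rot: [0.01, 0.737, 0.675, -0.011]
force: [-0.6, 3.3, 0.0]
grip_width: 0.335
```

```bash
python3 -m creep '[{"grip":25,"linear":[0.4,0,2],"rot":[0,0,0]},{"grip":25,"linear":[0,0,0],"rot":[0,0,0]}]'
python3 -m creep '[{"grip":25,"linear":[0.4,0,2],"rot":[0,0,0]},{"grip":25,"linear":[0,0,0],"rot":[0,0,0]}]'
python3 -c "
from h import *
c,d,p=cap('wrist','18'); P=cloud(p,d)
crop(c,200,140,160,140,5,'w18c')
for u in (265,280,295): print(u,[(v,P[v,u].round(1).tolist()) for v in range(188,250,4)])"
```

```text
time_s: 21.58
eef_pos: [567.2, -113.4, 102.0]
ee_rot: [0.01, 0.737, 0.675, -0.011]
force: [0.9, 3.0, -0.9]
grip_width: 0.337
time_s: 21.75
eef_pos: [567.3, -113.0, 100.1]
ee_rot: [0.01, 0.737, 0.676, -0.011]
force: [0.8, 4.2, 0.1]
grip_width: 0.336
265 [(188, [556.2, -96.5, 9.9]), (192, [556.5, -97.3, 17.4]), (196, [557.1, -96.9, 28.2]), (200, [557.6, -96.8, 37.1]), (204, [558.0, -96.7, 45.4]), (208, [558.4, -96.9, 52.4]), (212, [558.7, -97.0, 59.0]), (216, [559.2, -96.7, 66.5]), (220, [558.8, -99.8, 65.4]), (224, [558.6, -101.9, 66.7]), (228, [558.8, -102.5, 71.3]), (232, [559.1, -102.5, 77.0]), (236, [559.4, -102.6, 82.1]), (240, [576.4, -24.0, 239.5]), (244, [559.9, -102.5, 91.9]), (248, [560.1, -102.9, 95.7])]
280 [(188, [567.9, -97.8, 9.2]), (192, [568.0, -97.9, 18.7]), (196, [568.1, -97.7, 28.6]), (200, [568.2, -97.8, 36.9]), (204, [568.2, -97.8, 44.7]), (208, [568.3, -97.7, 52.6]), (212, [568.3, -98.2, 58.2]), (216, [568.3, -98.2, 64.8]), (220, [568.1, -100.9, 64.9]), (224, [567.9, -103.1, 66.0]), (228, [567.9, -103.5, 71.1]), (232, [567.9, -103.3, 76.9]), (236, [568.0, -103.2, 82.3]), (240, [568.0, -103.5, 86.8]), (244, [568.1, -103.4, 91.7]), (248, [568.1, -103.3, 96.2])]
295 [(188, [579.8, -98.7, 9.6]), (192, [579.4, -99.1, 18.3]), (196, [579.1, -98.3, 29.5]), (200, [578.8, -98.7, 36.9]), (204, [578.4, -98.0, 46.7]), (208, [578.2, -98.5, 52.8]), (212, [577.9, -98.5, 59.5]), (216, [577.6, -98.5, 66.0]), (220, [577.4, -101.6, 65.1]), (224, [577.2, -104.1, 65.6]), (228, [577.0, -104.2, 71.3]), (232, [576.8, -103.2, 78.8]), (236, [576.6, -103.7, 82.9]), (240, [576.4, -104.0, 87.2]), (244, [576.2, -104.8, 90.4]), (248, [576.1, -104.2, 95.9])]
```

View pics/w18c.png

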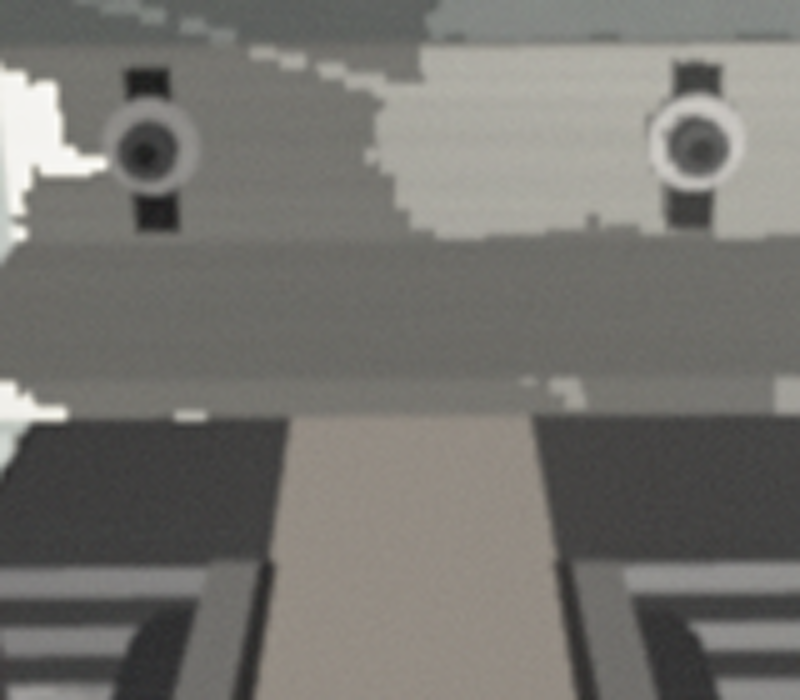

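```bash
python3 -m creep '[{"grip":25,"linear":[0.6,0,2],"rot":[0,0,0]},{"grip":25,"linear":[0,0,0],"rot":[0,0,0]}]'
python3 -m creep '[{"grip":25,"linear":[0.3,0,2],"rot":[0,0,0]},{"grip":25,"linear":[0,0,0],"rot":[0,0,0]}]'
python3 -m creep '[{"grip":25,"linear":[0.1,0,2],"rot":[0,0,0]},{"grip":25,"linear":[0,0,0],"rot":[0,0,0]}]'
```

```text
time_s: 21.97
eef_pos: [567.6, -112.8, 98.4]
ee_rot: [0.011, 0.737, 0.676, -0.011]
force: [1.1, 4.4, 1.8]
grip_width: 0.339
time_s: 22.13
eef_pos: [568.0, -112.6, 97.0]
ee_rot: [0.011, 0.737, 0.676, -0.011]
force: [1.7, 5.7, 5.6]
grip_width: 0.338
time_s: 22.3
eef_pos: [568.4, -112.4, 95.7]
ee_rot: [0.012, 0.737, 0.676, -0.01]
force: [1.3, 6.8, 11.1]
grip_width: 0.335
```

```bash
python3 -m creep '[{"grip":25,"linear":[0.3,0,1.5],"rot":[0,0,0]},{"grip":25,"linear":[0,0,0],"rot":[0,0,0]}]'
python3 -m creep '[{"grip":25,"linear":[0.3,0,1.5],"rot":[0,0,0]},{"grip":25,"linear":[0,0,0],"rot":[0,0,0]}]'
python3 -c "
from h import *
c,d,p=cap('wrist','19'); P=cloud(p,d)
crop(c,200,140,160,140,5,'w19c')
s=sensors.sense();print(s['force'],s['wrist_torque'],s['eef_pos'])
for u in (265,280,295): print(u,[(v,P[v,u].round(1).tolist()) for v in range(208,250,4)])"
```

```text
time_s: 22.47
eef_pos: [568.7, -112.3, 94.9]
ee_rot: [0.012, 0.737, 0.676, -0.01]
force: [-0.1, 8.3, 14.4]
grip_width: 0.334
time_s: 22.63
eef_pos: [569.0, -112.2, 94.1]
ee_rot: [0.013, 0.737, 0.676, -0.01]
force: [-0.2, 8.0, 20.0]
grip_width: 0.337
[-0.57184396  8.42597917 19.28346691] [0.77204671 0.24886277 0.27981422] [ 568.96816788 -112.24028205   94.01985192]
265 [(208, [560.0, -97.2, 43.6]), (212, [560.5, -96.7, 51.9]), (216, [560.7, -97.2, 57.5]), (220, [561.2, -96.6, 65.0]), (224, [561.0, -98.8, 65.9]), (228, [560.7, -101.5, 65.9]), (232, [560.8, -102.1, 70.2]), (236, [561.0, -102.3, 75.0]), (240, [561.3, -102.1, 80.5]), (244, [561.5, -102.1, 85.1]), (248, [561.8, -101.9, 90.0])]
280 [(208, [570.1, -97.7, 44.7]), (212, [570.1, -97.7, 51.7]), (216, [570.1, -97.7, 58.2]), (220, [570.1, -98.0, 63.8]), (224, [569.9, -100.4, 64.4]), (228, [569.7, -102.2, 66.0]), (232, [569.7, -103.0, 70.0]), (236, [569.7, -102.4, 76.3]), (240, [569.7, -103.1, 79.9]), (244, [569.7, -103.3, 84.3]), (248, [569.7, -103.0, 89.2])]
295 [(208, [580.1, -98.8, 44.3]), (212, [579.8, -98.5, 51.8]), (216, [579.5, -98.7, 57.8]), (220, [579.2, -98.5, 64.4]), (224, [579.0, -101.1, 64.6]), (228, [578.8, -102.8, 66.6]), (232, [578.6, -103.6, 70.5]), (236, [578.4, -103.5, 75.7]), (240, [578.1, -103.4, 80.9]), (244, [577.9, -104.1, 84.2]), (248, [577.7, -103.5, 89.8])]
```

View pics/w19c.png

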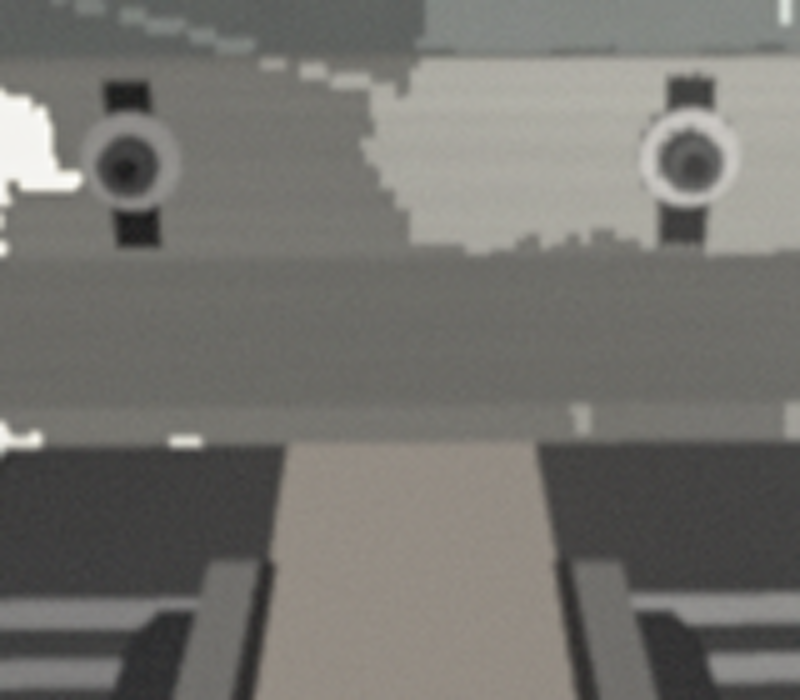

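```bash
python3 -m creep '[{"grip":25,"linear":[0.7,0,0.3],"rot":[0,0,0]},{"grip":25,"linear":[0,0,0],"rot":[0,0,0]}]'
python3 -m creep '[{"grip":25,"linear":[0.7,0,0.3],"rot":[0,0,0]},{"grip":25,"linear":[0,0,0],"rot":[0,0,0]}]'
python3 -m creep '[{"grip":25,"linear":[0.7,0,0.3],"rot":[0,0,0]},{"grip":25,"linear":[0,0,0],"rot":[0,0,0]}]'
```

```text
time_s: 22.85
eef_pos: [569.0, -112.1, 94.0]
ee_rot: [0.013, 0.737, 0.676, -0.01]
force: [-3.0, 4.8, 20.8]
grip_width: 0.338
time_s: 23.02
eef_pos: [569.1, -112.1, 93.9]
ee_rot: [0.014, 0.737, 0.676, -0.011]
force: [-3.2, 3.0, 22.7]
grip_width: 0.333
time_s: 23.18
eef_pos: [569.2, -111.9, 93.7]
ee_rot: [0.014, 0.737, 0.676, -0.011]
force: [-3.2, -1.3, 23.3]
grip_width: 0.335
```

```bash
python3 -m creep '[{"grip":25,"linear":[0,0,0],"rot":[0,0,0]},{"grip":25,"linear":[0,0,0],"rot":[0,0,0]},{"grip":25,"linear":[0,0,0],"rot":[0,0,0]},{"grip":25,"linear":[0,0,0],"rot":[0,0,0]},{"grip":25,"linear":[0,0,0],"rot":[0,0,0]},{"grip":25,"linear":[0,0,0],"rot":[0,0,0]},{"grip":25,"linear":[0,0,0],"rot":[0,0,0]},{"grip":25,"linear":[0,0,0],"rot":[0,0,0]},{"grip":25,"linear":[0,0,0],"rot":[0,0,0]},{"grip":25,"linear":[0,0,0],"rot":[0,0,0]},{"grip":25,"linear":[0,0,0],"rot":[0,0,0]},{"grip":25,"linear":[0,0,0],"rot":[0,0,0]}]'
python3 -c "
from h import *
c,d,p=cap('scene','20'); crop(c,160,160,150,130,5,'s20c')
c,d,p=cap('top','20'); crop(c,270,170,130,110,5,'t20c'); P=cloud(p,d)
m=(P[...,2]>58)&(P[...,2]<75)&(P[...,0]>505)&(P[...,0]<630)&(P[...,1]>-235)&(P[...,1]<-150); q=P[m]; print(len(q), np.linalg.lstsq(np.c_[q[:,:2],np.ones(len(q))],q[:,2],rcond=None)[0])
c0,d0,p0=load('top','0'); print(cv2.absdiff(c,c0).max(2)[180:290,120:270].max())
"
```

```text
time_s: 24.18
eef_pos: [569.2, -111.9, 93.7]
ee_rot: [0.014, 0.737, 0.676, -0.011]
force: [-3.4, 0.2, 23.2]
grip_width: 0.332
384 [-5.94981750e-03  8.07839351e-03  7.00690501e+01]
160
```

View pics/s20c.png

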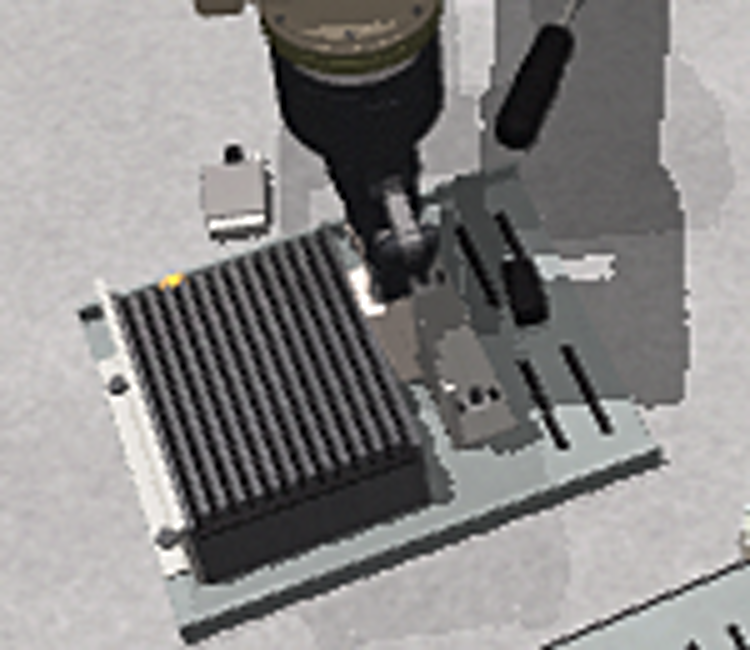

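View pics/top20.png

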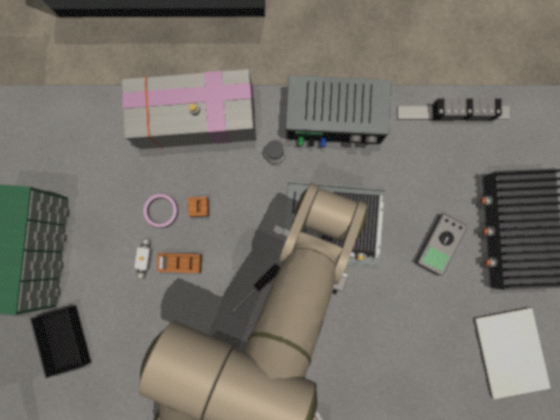

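```bash
python3 -c "
from rig import ctrl, sensors
s=sensors.sense(); print(s['time_s'],s['force'],s['eef_pos'])
print(ctrl.finish_job())"
```

```text
24.2833 [-3.78923993 -1.18611609 22.97943873] [ 569.1602152  -111.9531757    93.72436178]
the job is handed in; nothing more can be done
None
```

I put two packers end-down in the gap beside the radio and nudged the radio towards the cheek. I then pressed the wedge in, thin end down, between the packers and the side angle. The job was handed in at 24.3 s with the wedge still gripped (grip set to 80 N) and held down. No verdict was reported.

**Last checks:**
- **Pressure:** the downward push was steady at about 23 N, and the tool did not move over a 1 s hold.
- **Wedge depth:** its thin end stood at about z = 31 mm above the work surface, so about 25 mm above the tray floor and 35 mm down in the gap.
- **Tightness:** commanding about 2 mm sideways towards the angle moved the wedge only about 0.3 mm, so it was pinned. I judged from this, from the push, and from the radio looking flush with the cheek in the scene picture that the cheek and angle are both loaded. Those contact forces were not measured directly.
- **Radio:** its top measured flat to about 0.01 rad.
- **Other things:** the ones I could see in the last pictures looked where they started. Under the arm's shadow and body I could not compare them exactly, and an image comparison with the start was useless for the same reason.
- **Packers:** I could not see them standing on the floor after the wedge went in, because the gripper was in the way. They stood upright when last seen, just before the wedge was inserted.
- **Small disagreements:** the wedge was tilted about 0.03 rad in the grip, which I corrected by tilting the tool. The tool also drifted about 2 mm in x while pressing.

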